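# Shut off and pin the bench gas valve

### The job

Lock off the bench gas valve on the sloping console: first swing its lever the quarter turn to the closed stop, so that the eye on its short tail comes between the fork plates. Then take the headed steel pin out of the rack, push it through the fork and the eye until its flange sits fully home on the upper fork plate, and finally swing the keeper right over to its stop so that it covers the edge of the flange. Leave the tubes, the tip box and the spray bottle as they stand.

Things in the scene. Friction and masses are not known exactly. Their poses are not given: they have to be found in the camera images.
- station: Grey sheet-metal console, fixed. Origin: centre of its underside; x away from the robot, y left, z up at yaw 0. Its deck, 200 x 300 mm, slopes 30 degrees, rising towards +x, its middle 85 mm above the bench. The deck carries the valve, the fork and the keeper.
- fork_hole (a point): Centre of the 17 mm round hole's mouth, on the upper face of the upper fork plate. Axes = deck axes: x up the slope, y to the left, z square to the deck (the pin goes in along -z). Two fork plates 52 (x) x 56 (y) x 10 mm, 20 mm gap between; a wall shuts the fork on its -x side, it is open at +x. Deck surface at z = -74 mm. Nothing stands over the hole.
- valve_axis (a point): Point on the lever's hinge axis at the lever's mid thickness, 54 mm above the deck and 85 mm to the -y side of the fork hole; same axes as fork_hole. The hinge axis is z; a hub of radius 22 mm and a stem of radius 10 mm reach 21 mm above this point.
- lever_end (a point): Point on the lever's centre line 85 mm from its axis, mid thickness; turns with it, x pointing to the axis. Lever: flat bar 20 x 14 mm thick, with a black sleeve 26 x 18 mm on the outer 60 mm (55 to 115 mm from the axis). A tail on the other side ends in an eye 40 x 40 x 16 mm with an 18 mm hole, 85 mm from the axis.
- valve (a joint): Lever angle in rad about the deck's normal, counter-clockwise seen from above: 0 = open, lever pointing down the slope (-x of the deck); 1.571 = closed stop, lever pointing to -y, the eye's hole in line with the fork's holes. Friction holds it where it is left.
- keeper_axis (a point): Point on the keeper's hinge axis (along z) at the keeper's mid thickness; same axes as fork_hole; it lies 62 mm to +y, 24 mm to -x and 11 mm to +z of the fork hole. The post (radius 7 mm) ends 10 mm above it.
- keeper_tab (a point): Middle of the keeper's upright round finger peg (12 mm diameter, 30 mm tall, axis along the deck's normal), 50 mm from the keeper's axis and 18 mm above the keeper's mid thickness. The keeper is a flat bar 85 mm long, 20 mm wide, 6 mm thick. Turns with the keeper.
- keeper (a joint): Keeper angle in rad about the deck's normal, counter-clockwise seen from above: 0 = open, the bar pointing down the slope (-x of the deck); 1.571 = closed stop, the bar pointing to -y beside the pin's knob, 3 mm from it, over the flange's edge, with 3 mm below it to a flange fully home. Friction holds it where it is left.
- pin: Headed steel pin, 0.2 kg. Origin: centre of the flange's underside, z towards the head. Flange 44 mm diameter, z 0 to 5 mm; knob 22 mm diameter, z 5 to 45 mm; shank 14 mm diameter down to z = -66 mm, its last 14 mm tapering to 6 mm. Stands upright in one of the three rack holes, flange on the rack's top.
- rack: Fixed steel rack 180 (x) x 64 (y) x 80 (z) mm, origin at the centre of its underside; three 18 mm holes in its top at x = -56, 0 and 56 mm, holding the pin and two tubes in any order. It stands to the left or to the right of the console.
- tube_a: Glass tube 15 mm diameter with black cap 25 mm diameter, 30 mm tall, hanging in a rack hole. Origin at the centre of the cap's underside, z up. Leave alone.
- tube_b: Same as tube_a. Leave alone.
- tip_box: Blue box with clear lid, 130 x 90 x 95 mm, origin under its centre, on the bench at the other side of the console from the rack. Leave alone.
- spray_bottle: Spray bottle with white trigger head, 72 mm diameter, 198 mm tall, origin under its centre, beyond the console. Leave alone.

How it is judged:
On the way, in this order (a step that is already met when the one before it is completed fails the run):
1. the lever is at its closed stop (value of joint valve above 1.49 rad), for 0.2 s.
2. with the lever closed, the pin is through fork and eye, its flange home on the upper plate (value of joint valve above 1.49 rad and z of pin in the frame of fork_hole between -0.003 and 0.003 m and distance between pin and fork_hole below 0.005 m and angle between the z axis of pin and the z axis of fork_hole, either way round below 0.08 rad), for 0.2 s.
3. the keeper is at its closed stop over the seated flange (all of step 2 and value of joint keeper above 1.45 rad), for 0.2 s.
At the end, for the whole second after the job is handed in: Lever closed (over 1.49 rad); pin at rest, its origin within 5 mm of the fork hole's mouth, 3 mm along the axis, in line within 0.08 rad; keeper closed (over 1.45 rad); tubes, tip box and spray bottle within 30 mm of their starts (all of step 3 and linear speed of pin below 0.02 m/s and distance of each of tube_a, tube_b, tip_box, spray_bottle from where it was at the start of the episode below 0.03 m); the robot touches nothing.
It fails at once if a tube, the tip box or the spray bottle is tipped by more than 0.4 rad or shifted by more than 30 mm (angle between any of tube_a, tube_b, tip_box, spray_bottle's own z axis and vertical above 0.4 rad or distance of any of tube_a, tube_b, tip_box, spray_bottle from where it was at the start of the episode above 0.03 m).
It also fails if it takes over 72 s, if anything falls off the work surface, if the arm or the gripper's body presses on something with over 40 N, if the wrist force passes 120 N, or if a joint passes its speed limit or range.

### The arm

A 7-joint arm with a two-finger parallel gripper is mounted at the origin on the work surface. World frame = base frame: x ahead of the robot, y to its left, z up, the work surface at z = 0. Lengths are in m, angles in rad, forces in N, time in s.
With the tool pointing down it reaches from about 0.4 to 0.9 m from the base axis. Payload 5.6 kg.
Tool frame: the origin (TCP) lies at the very end of the fingers, on their centre line; the grasp point (between the pads) lies 19 mm behind it; z points along the fingers, y is the line along which they close (so a half turn about z gives the same grasp; the last joint's range is limited). The gripper opens to 92 mm and grips with 3 to 60 N. Pads are 20 mm wide; open, the fingers measure 128 mm over their backs; the gripper's body (75 mm by 189 mm) begins 69 mm behind the grasp point.
Start: joints at [-1.196, 0.468, -0.012, 1.603, 0.006, 1.071, -0.056], TCP at [0.264, 0.594, 0.184] pointing down, gripper open.
Joint ranges: [-2.53, 2.53], [-0.31, 2.02], [-1.57, 1.55], [0.28, 2.44], [-1.29, 4.43], [0.15, 1.84], [-2.92, 2.92]. Speed limits (rad/s): [2.57, 2.57, 3.14, 3.14, 3.14, 3.14, 3.14].

### API

Orientations are given as a unit quaternion [x, y, z, w].
In Python, from bench import telemetry, imaging, job_done gives the robot as it stands.
- The arm moves only by the shell command python3 -m creep 'ROWS' [FORCE]. ROWS is JSON, a list of rows, each an object of numbers: "tx", "ty", "tz": the shift along the world's x, y, z in mm; "spin": the turn about the world's z in rad; "gripper": the opening, from 0 (shut) to 1 (fully open). In form: [{"tx": .., "ty": .., "tz": .., "spin": .., "gripper": ..}, ...]. A call has 1 to 20 rows; each row shifts and turns the commanded pose from where the row before left it; what a row does not reach is not made up. A row lasts 1/12 s, in which the tool goes at most 41.7 mm and 7.16 degrees, less where a joint would pass 70% of its speed; a pose out of reach is approached as far as the arm can. A call is refused whole if a number of a shift passes 41.7 or a number of a turn 0.125, either way. A call with a gripper value outside its range is refused whole. The fingers move at their own pace and stop on an object; FORCE is the grip in N (left out, the last holds). Time passes only in rows, so rows that do not move let the fingers close. It gives the time, the measured TCP pose, the force, the opening and the grip force at its end, in the units of the state.
- telemetry.get_obs(): the state, without advancing time (a new reading comes with each control period).
- imaging.read_camera(name): name is "side" or "top" or "wrist"; returns a dict with "color" (420x560x3 uint8, red, green, blue), "fov_y" (degrees; the focal length in pixels is half the picture's height over the tangent of half this angle, whatever the lens; pixels are square), "cx", "cy" (the principal point, pixels), "camera_from_world" (4x4, takes a point from world to camera coordinates); the wrist camera has in their place "T_tool_cam" (4x4, takes a point from camera to tool coordinates, whose origin is the TCP and whose axes are the flange's). Camera axes: x right, y down, z forward; pixel columns grow to the right and rows downward; lengths in m; the calibration is good to about 2 mm. The wrist camera is an equidistant fisheye: a pixel r from the principal point sees the ray r / f radians off the axis. A picture is of the moment at which its call begins: read the wrist's pose just before it. There is no depth.
- job_done(): hands the job in; it is judged then, once.
The state is a dict: "t": time; "qpos": joint angles; "dq": joint speeds; "tau": joint torques, N m; "ee_pos": TCP position; "tool_rot": TCP orientation; "ft_force": force on the tool from outside, world axes, zero at the start; "ft_torque": the same for the moment, N m; "width": finger opening in m; "grasp_force": force on a finger pad.
Only numpy, scipy, OpenCV 4.12 (cv2) and the standard library are available. Lean on these libraries where they do the work, as an engineer would, in place of code of your own. Each camera call takes 0.05 s, during which the arm holds its last target. There are 200 camera calls.

## Working session

There is one attempt and no reset: what is moved stays moved. The work goes in short steps, Python scripts to look and compute and a shell command to move; the robot and the scene stay as the last step left them, time stands still between calls to the robot, and variables do not carry over. Pictures are saved under pics/ and viewed, at most 10 in all, crops included, and the job is handed in when it is done.

```bash
mkdir -p pics; ls; cat > h.py <<'E'
import numpy as np, cv2
from bench import telemetry, imaging
from scipy.spatial.transform import Rotation as R
def snap(n,f=None):
    o=telemetry.get_obs(); c=imaging.read_camera(n)
    if f: cv2.imwrite('pics/'+f,c['color'][:,:,::-1])
    c['obs']=o
    c['f']=c['color'].shape[0]/2/np.tan(np.radians(c['fov_y'])/2)
    if 'camera_from_world' in c: c['T']=np.linalg.inv(c['camera_from_world'])
    else:
        W=np.eye(4); W[:3,:3]=R.from_quat(o['tool_rot']).as_matrix(); W[:3,3]=o['ee_pos']; c['T']=W@np.array(c['T_tool_cam'])
    c['fish']='T_tool_cam' in c
    return c
def ray(c,u,v):
    x,y=(u-c['cx'])/c['f'],(v-c['cy'])/c['f']
    if c['fish']:
        r=np.hypot(x,y); d=np.array([x/r*np.sin(r),y/r*np.sin(r),np.cos(r)]) if r>0 else np.array([0,0,1.])
    else: d=np.array([x,y,1.])/np.linalg.norm([x,y,1])
    return c['T'][:3,3],c['T'][:3,:3]@d
def plane(c,u,v,z):
    p,d=ray(c,u,v); return p+d*(z-p[2])/d[2]
def tri(rays):
    A=np.zeros((3,3));b=np.zeros(3)
    for p,d in rays:
        M=np.eye(3)-np.outer(d,d);A+=M;b+=M@p
    x=np.linalg.solve(A,b); return x,[np.linalg.norm(np.cross(x-p,d)) for p,d in rays]
def proj(c,P):
    q=np.linalg.inv(c['T'])@np.append(P,1); q=q[:3]
    if c['fish']:
        r=np.hypot(q[0],q[1]); t=np.arctan2(r,q[2]); return c['cx']+c['f']*t*q[0]/r,c['cy']+c['f']*t*q[1]/r
    return c['cx']+c['f']*q[0]/q[2],c['cy']+c['f']*q[1]/q[2]
E
cat > a.py <<'E'
from h import *
import pickle
D={n:snap(n,n+'0.png') for n in('side','top','wrist')}
pickle.dump(D,open('d0.pkl','wb'))
for n,c in D.items(): print(n,c['T'].round(3).tolist(),c['fov_y'],c['cx'],c['cy'])
print(D['top']['obs'])
E
python3 a.py
```

```text
pics
side [[-0.999, -0.045, 0.015, 0.539], [-0.043, 0.695, -0.717, 0.753], [0.022, -0.717, -0.697, 0.864], [0.0, 0.0, 0.0, 1.0]] 46.07573292773864 288.4379510121859 214.60748021365535
top [[-0.004, -0.98, 0.2, 0.278], [-1.0, 0.005, 0.002, 0.007], [-0.003, -0.2, -0.98, 1.414], [0.0, 0.0, 0.0, 1.0]] 43.89200476531478 267.4461649555044 209.26470571645197
wrist [[0.406, 0.881, 0.243, 0.196], [0.914, -0.39, -0.111, 0.624], [-0.003, 0.267, -0.964, 0.383], [0.0, 0.0, 0.0, 1.0]] 65.70646984690485 280.9848548572506 210.5503741237829
{'t': 0.05, 'qpos': array([-1.19600069,  0.46832848, -0.01157255,  1.60359756,  0.00600287,
        1.07138949, -0.05626098]), 'dq': array([-5.74727029e-04, -9.47490591e-04,  7.73220686e-05, -1.12842385e-03,
        5.14005850e-04,  6.66332936e-04,  1.67831004e-04]), 'tau': array([ 6.51372375e-04, -5.22115624e+01, -1.26602719e-02, -2.44638544e+01,
       -5.68738324e-02,  1.40084093e-02,  6.80213816e-05]), 'ee_pos': array([0.2635711 , 0.59349076, 0.18328276]), 'tool_rot': array([ 2.07406543e-01,  9.78254472e-01, -8.37523622e-04, -1.08046116e-04]), 'ft_force': array([ 0.31740829,  0.00371354, -0.49543828]), 'ft_torque': array([0.0673556 , 0.00573856, 0.05472478]), 'grasp_force': 0.0, 'width': 0.09210959899754978}
```

View pics/side0.png

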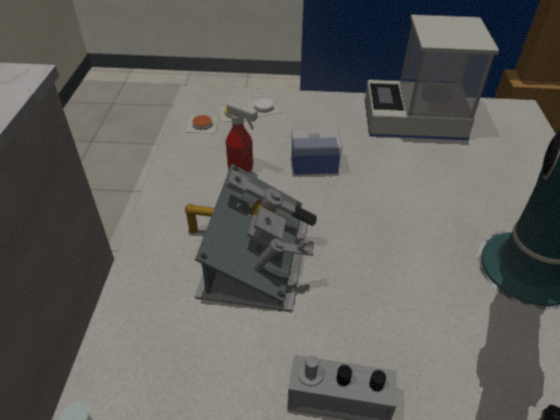

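View pics/top0.png

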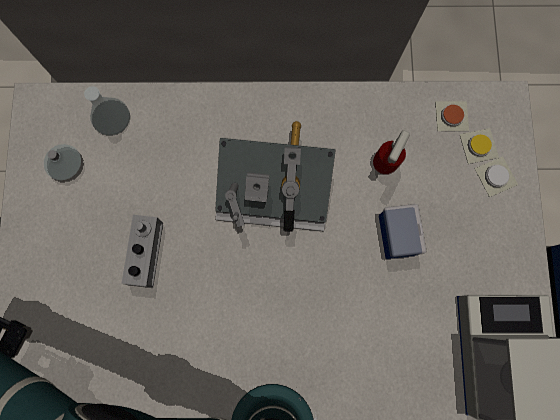

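```bash
python3 - <<'E'
import cv2,numpy as np
s=cv2.imread('pics/side0.png');t=cv2.imread('pics/top0.png');w=cv2.imread('pics/wrist0.png')
a=cv2.resize(t[130:240,120:345],(800,391),interpolation=3)[:, :]
a=cv2.resize(t[135:235,210:340],(390,300),interpolation=cv2.INTER_CUBIC)
b=cv2.resize(s[160:290,185:325],(323,300),interpolation=cv2.INTER_CUBIC)
b=cv2.resize(s[160:310,190:325],(270,300),interpolation=cv2.INTER_CUBIC)
b=cv2.resize(s[160:310,190:325],(405,450),interpolation=cv2.INTER_CUBIC)
o=np.zeros((600,800,3),np.uint8); o[:300,:390]=a; o[:450,395:800]=b
o[300:600,:390]=cv2.resize(w,(390,300))
o[450:600,395:695]=cv2.resize(s[350:410,285:405],(300,150),interpolation=cv2.INTER_CUBIC)
cv2.imwrite('pics/comp.png',o)
E
```

```text
(no output)
```

View pics/comp.png

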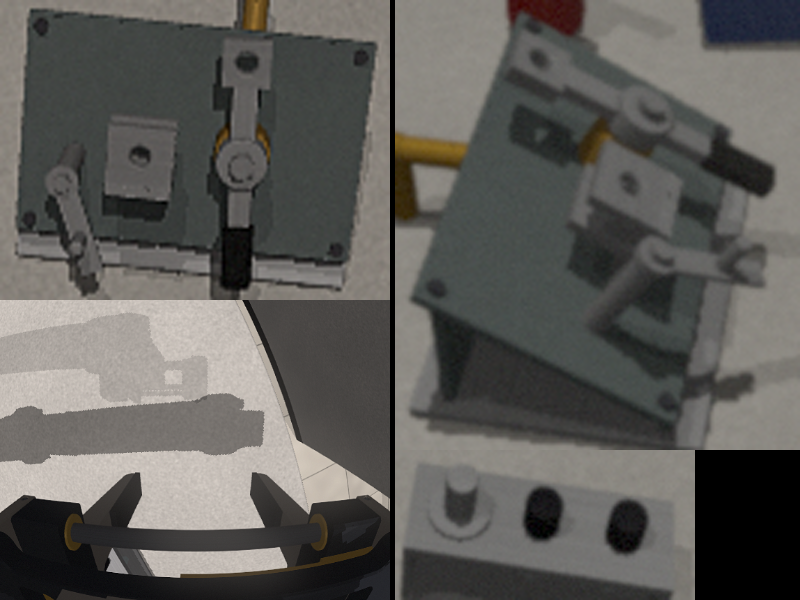

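```bash
cat > b.py <<'E'
from h import *
import pickle
D=pickle.load(open('d0.pkl','rb'));s,t=D['side'],D['top']
P={}
for n,a,b in [('hole',(257,186.7),(268.3,220.7)),('eye',(292.3,156.3),(238.7,179.3)),('stem',(290,189.3),(275.7,195)),('post',(230.7,195.3),(276.7,243.3)),('peg',(235.7,216),(306.7,241.7)),('pin',(143,227.5),(312.2,361.2))]:
    x,e=tri([ray(t,*a),ray(s,*b)]);P[n]=x;print(n,x.round(4),np.round(e,4))
v=P['hole']-P['stem'];print('yaw',np.arctan2(-v[0],v[1]),v, 'expect |v| xy 85.. z ~0')
def deck(yaw): return R.from_euler('z',yaw)*R.from_euler('y',-np.pi/6)
E
python3 b.py
```

```text
hole [0.5948 0.0363 0.1468] [0.0007 0.0007]
eye [ 0.6639 -0.0516  0.1797] [0.0012 0.0012]
stem [ 0.5863 -0.046   0.1453] [0.0011 0.0011]
post [0.5729 0.1015 0.1504] [0.0015 0.0015]
peg [0.5176 0.0895 0.1474] [0.002 0.002]
pin [0.4996 0.3269 0.1074] [0.0012 0.0012]
yaw -0.10319800525158139 [0.00852239 0.08228955 0.00151197] expect |v| xy 85.. z ~0
```

```bash
cat > w.py <<'E'
import sys,pickle
from h import *
n=sys.argv[1]
c=snap('wrist',n+'.png');pickle.dump(c,open(n+'.pkl','wb'));print(c['obs']['t'],c['obs']['ee_pos'].round(4),c['T'][:3,3].round(3))
E
python3 -m creep '[{"tz":40},{"tx":20,"ty":-22,"tz":20,"spin":0.033},{"tx":20,"ty":-22,"tz":20,"spin":0.033},{"tx":20,"ty":-22,"tz":20,"spin":0.033},{"tx":20,"ty":-22,"tz":10,"spin":0.033},{"tx":20,"ty":-22,"tz":10,"spin":0.033},{"tx":20,"ty":-22,"spin":0.033},{"tx":20,"ty":-22,"spin":0.033},{"tx":20,"ty":-22,"spin":0.033},{"tx":20,"ty":-22,"spin":0.033},{"tx":20,"ty":-22,"spin":0.033},{},{}]' && python3 w.py w1
python3 -m creep '[{"tx":20,"ty":-20},{"tx":20,"ty":-20},{"tx":10,"ty":-20},{"ty":-10},{},{},{}]' && python3 w.py w2
python3 -m creep '[{"tx":10,"ty":-25},{"tx":10,"ty":-25},{"ty":-25},{"ty":-25},{"ty":-25},{"ty":-25},{},{},{}]' && python3 w.py w3
python3 -m creep '[{"ty":-25},{"ty":-25},{"ty":-25},{"ty":-25},{},{},{}]' && python3 w.py w4
python3 - <<'E'
import cv2,numpy as np
a=[cv2.imread(f'pics/w{i}.png') for i in(1,2,3,4)]
o=np.vstack([np.hstack(a[:2]),np.hstack(a[2:])]);cv2.imwrite('pics/wc.png',cv2.resize(o,(800,600)))
E
```

```text
invalid input at $[0]: expected keys tx, ty, tz, spin, gripper
invalid input at $[0]: expected keys tx, ty, tz, spin, gripper
invalid input at $[0]: expected keys tx, ty, tz, spin, gripper
invalid input at $[0]: expected keys tx, ty, tz, spin, gripper
[ WARN:0@0.018] global loadsave.cpp:275 findDecoder imread_('pics/w1.png'): can't open/read file: check file path/integrity
[ WARN:0@0.018] global loadsave.cpp:275 findDecoder imread_('pics/w2.png'): can't open/read file: check file path/integrity
[ WARN:0@0.018] global loadsave.cpp:275 findDecoder imread_('pics/w3.png'): can't open/read file: check file path/integrity
[ WARN:0@0.018] global loadsave.cpp:275 findDecoder imread_('pics/w4.png'): can't open/read file: check file path/integrity
Traceback (most recent call last):
cv2.error: OpenCV(4.12.0) :-1: error: (-5:Bad argument) in function 'resize'
> Overload resolution failed:
>  - src data type = object is not supported
>  - Expected Ptr<cv::UMat> for argument 'src'
```

```bash

python3 -m creep '[{"tx":0,"ty":0,"tz":40,"spin":0,"gripper":1},{"tx":30,"ty":-33,"tz":25,"spin":0.047,"gripper":1},{"tx":30,"ty":-33,"tz":25,"spin":0.047,"gripper":1},{"tx":30,"ty":-33,"tz":20,"spin":0.047,"gripper":1},{"tx":30,"ty":-33,"tz":10,"spin":0.047,"gripper":1},{"tx":30,"ty":-33,"tz":0,"spin":0.047,"gripper":1},{"tx":30,"ty":-33,"tz":0,"spin":0.047,"gripper":1},{"tx":20,"ty":-22,"tz":0,"spin":0.047,"gripper":1},{"tx":0,"ty":0,"tz":0,"spin":0,"gripper":1},{"tx":0,"ty":0,"tz":0,"spin":0,"gripper":1}]' && python3 w.py w1
python3 -m creep '[{"tx":25,"ty":-30,"tz":0,"spin":0,"gripper":1},{"tx":25,"ty":-30,"tz":0,"spin":0,"gripper":1},{"tx":0,"ty":0,"tz":0,"spin":0,"gripper":1},{"tx":0,"ty":0,"tz":0,"spin":0,"gripper":1},{"tx":0,"ty":0,"tz":0,"spin":0,"gripper":1}]' && python3 w.py w2
python3 -m creep '[{"tx":10,"ty":-38,"tz":0,"spin":0,"gripper":1},{"tx":10,"ty":-38,"tz":0,"spin":0,"gripper":1},{"tx":0,"ty":-38,"tz":0,"spin":0,"gripper":1},{"tx":0,"ty":-38,"tz":0,"spin":0,"gripper":1},{"tx":0,"ty":-38,"tz":0,"spin":0,"gripper":1},{"tx":0,"ty":0,"tz":0,"spin":0,"gripper":1},{"tx":0,"ty":0,"tz":0,"spin":0,"gripper":1}]' && python3 w.py w3
python3 -m creep '[{"tx":0,"ty":-25,"tz":0,"spin":0,"gripper":1},{"tx":0,"ty":-25,"tz":0,"spin":0,"gripper":1},{"tx":0,"ty":-25,"tz":0,"spin":0,"gripper":1},{"tx":0,"ty":-25,"tz":0,"spin":0,"gripper":1},{"tx":0,"ty":0,"tz":0,"spin":0,"gripper":1},{"tx":0,"ty":0,"tz":0,"spin":0,"gripper":1}]' && python3 w.py w4
python3 - <<'E'
import cv2,numpy as np
a=[cv2.imread(f'pics/w{i}.png') for i in(1,2,3,4)]
o=np.vstack([np.hstack(a[:2]),np.hstack(a[2:])]);cv2.imwrite('pics/wc.png',cv2.resize(o,(800,600)))
E
```

```text
t: 0.98
ee_pos: [0.4431, 0.3965, 0.291]
tool_rot: [0.047, 0.999, -0.0, 0.0]
ft_force: [-0.5, 0.3, 0.6]
width: 0.0918
grasp_force: 0.0
0.9833 [0.4431 0.3965 0.291 ] [0.369 0.403 0.49 ]
t: 1.45
ee_pos: [0.4902, 0.3404, 0.2908]
tool_rot: [0.043, 0.999, 0.0, -0.001]
ft_force: [-0.0, 0.6, 0.6]
width: 0.0916
grasp_force: 0.0
1.45 [0.4902 0.3404 0.2908] [0.416 0.346 0.49 ]
t: 2.08
ee_pos: [0.5114, 0.1484, 0.2916]
tool_rot: [0.045, 0.999, 0.0, 0.0]
ft_force: [-0.4, 1.5, -1.3]
width: 0.092
grasp_force: 0.0
2.0833 [0.5114 0.1484 0.2916] [0.437 0.154 0.491]
t: 2.63
ee_pos: [0.5117, 0.0501, 0.2911]
tool_rot: [0.044, 0.999, 0.0, -0.0]
ft_force: [-1.1, -0.3, -0.1]
width: 0.0919
grasp_force: 0.0
2.6333 [0.5117 0.0501 0.2911] [0.437 0.056 0.49 ]
```

View pics/wc.png

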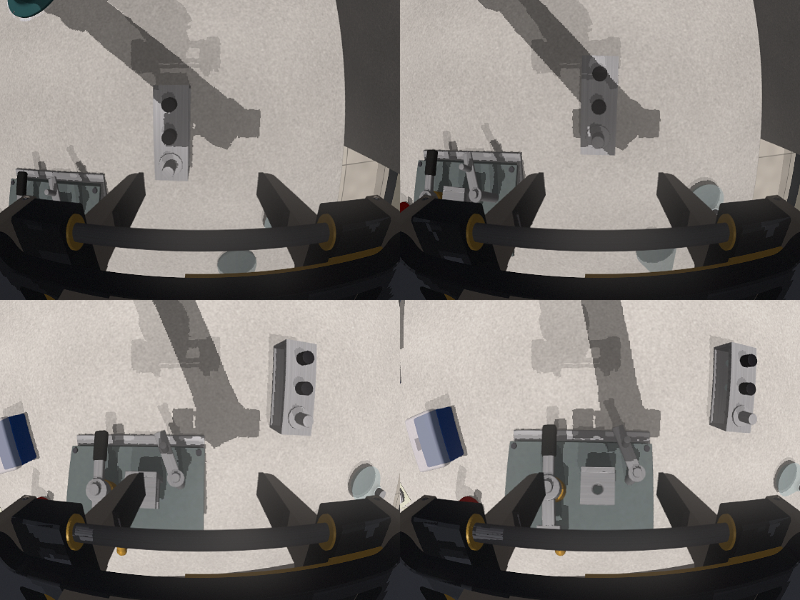

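```bash

python3 -m creep '[{"tx":30,"ty":-15,"tz":0,"spin":0,"gripper":0},{"tx":30,"ty":-15,"tz":0,"spin":0,"gripper":0},{"tx":30,"ty":-10,"tz":0,"spin":0,"gripper":0},{"tx":0,"ty":0,"tz":0,"spin":0,"gripper":0},{"tx":0,"ty":0,"tz":0,"spin":0,"gripper":0},{"tx":0,"ty":0,"tz":0,"spin":0,"gripper":0}]' && python3 w.py w5
python3 - <<'E'
import cv2,numpy as np
C=cv2.INTER_CUBIC
def crop(n,u,v,w,h,s): return cv2.resize(cv2.imread(f'pics/{n}.png')[v:v+h,u:u+w],(w*s,h*s),interpolation=C)
o=np.zeros((600,800,3),np.uint8)
o[:300,:440]=crop('w4',140,170,220,150,2)
o[300:600,:560]=crop('w5',120,30,280,150,2)
o[:240,440:620]=crop('w1',210,200,60,80,3)
o[:180,620:800]=crop('w2',245,165,60,60,3)
o[300:540,560:800]=crop('w4',490,210,80,80,3)[:, :240] if False else 0
cv2.imwrite('pics/wc2.png',o); cv2.imwrite('pics/w5v.png',cv2.imread('pics/w5.png'))
E
```

```text
t: 3.18
ee_pos: [0.6011, 0.0111, 0.2903]
tool_rot: [0.043, 0.999, 0.0, -0.001]
ft_force: [-1.2, 0.8, 0.4]
width: 0.0538
grasp_force: 0.0
3.1833 [0.6011 0.0111 0.2903] [0.527 0.017 0.49 ]
```

View pics/wc2.png

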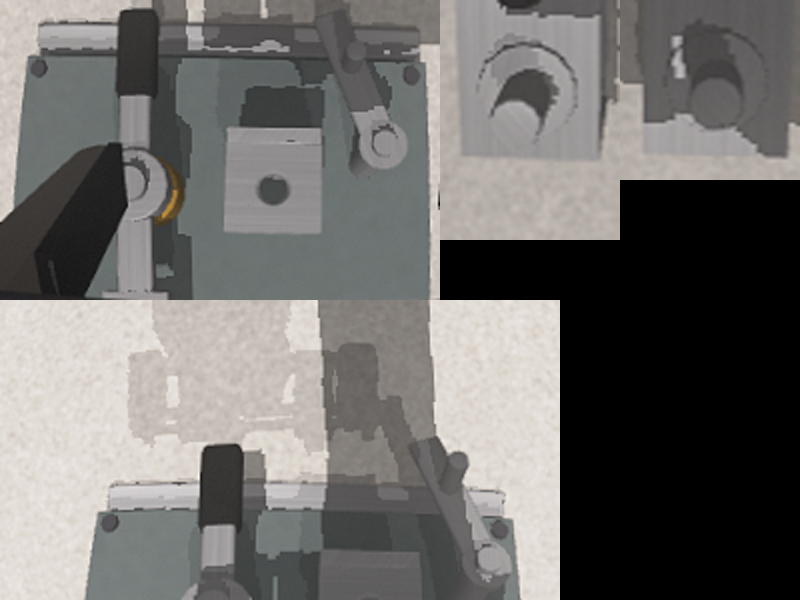

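```bash
cat > m.py <<'E'
from h import *
import pickle
L=lambda n:pickle.load(open(n+'.pkl','rb'))
w1,w2,w4,w5=map(L,('w1','w2','w4','w5'))
def blob(c,u,v,r=16):
    g=cv2.cvtColor(c['color'],cv2.COLOR_RGB2GRAY)[int(v)-r:int(v)+r,int(u)-r:int(u)+r]
    th,b=cv2.threshold(g,0,255,cv2.THRESH_BINARY_INV+cv2.THRESH_OTSU)
    n,l,s,ce=cv2.connectedComponentsWithStats(b)
    o=[(s[i,4],ce[i][0]+int(u)-r,ce[i][1]+int(v)-r) for i in range(1,n)]
    return min(o,key=lambda q:np.hypot(q[1]-u,q[2]-v))
hc=np.array([.5948,.0363,.1468])
p4=blob(w4,276.5,264.5); p5=blob(w5,*proj(w5,hc)); print(p4,p5,proj(w4,hc),proj(w5,hc))
h,e=tri([ray(w4,*p4[1:]),ray(w5,*p5[1:])]);print('hole',h.round(4),e)
for n,a,b in[('peg',(w4,317.5,196),(w5,349,110.5)),('post',(w4,332,241.5),(w5,366,159)),('leverfar',(w4,209,176),(w5,231,103)),('pintop',(w1,235.3,239.3),(w2,277.7,198.3))]:
    x,e=tri([ray(*a),ray(*b)]);print(n,x.round(4),np.round(e,4))
yaw=-.10
for n,l in[('valve_axis',(0,-85,-20)),('lever0',(-85,-85,-20)),('leverfartop',(-115,-85,-11)),('keeper_axis',(-24,62,11)),('posttop',(-24,62,21)),('stemtop',(0,-85,1))]:
    print(n,(h+(R.from_euler('z',yaw)*R.from_euler('y',-np.pi/6)).apply(np.array(l)/1e3)).round(4))
E
python3 m.py; python3 - <<'E'
import cv2
im=cv2.imread('pics/w5.png')[80:300,120:400];cv2.imwrite('pics/w5c.png',cv2.resize(im,None,fx=2.7,fy=2.7,interpolation=2))
E
```

```text
(np.int32(182), np.float64(276.2307692307692), np.float64(264.989010989011)) (np.int32(217), np.float64(304.93087557603684), np.float64(186.53917050691246)) (np.float64(276.1246496259787), np.float64(263.3414904406343)) (np.float64(304.66241969950784), np.float64(185.0366617962971))
hole [0.5961 0.0363 0.1486] [np.float64(2.2687129532692388e-05), np.float64(2.2687129532730145e-05)]
peg [0.5182 0.0882 0.1512] [0.0002 0.0002]
post [0.5694 0.1013 0.1582] [0.0008 0.0008]
leverfar [ 0.4955 -0.0427  0.0832] [0.0003 0.0003]
pintop [0.5018 0.3344 0.1213] [0.0005 0.0005]
valve_axis [ 0.5976 -0.0492  0.1313]
lever0 [ 0.5243 -0.0419  0.0888]
leverfartop [ 0.494  -0.0388  0.0816]
keeper_axis [0.5761 0.1007 0.1461]
posttop [0.5712 0.1012 0.1548]
stemtop [ 0.5871 -0.0482  0.1495]
```

View pics/w5c.png

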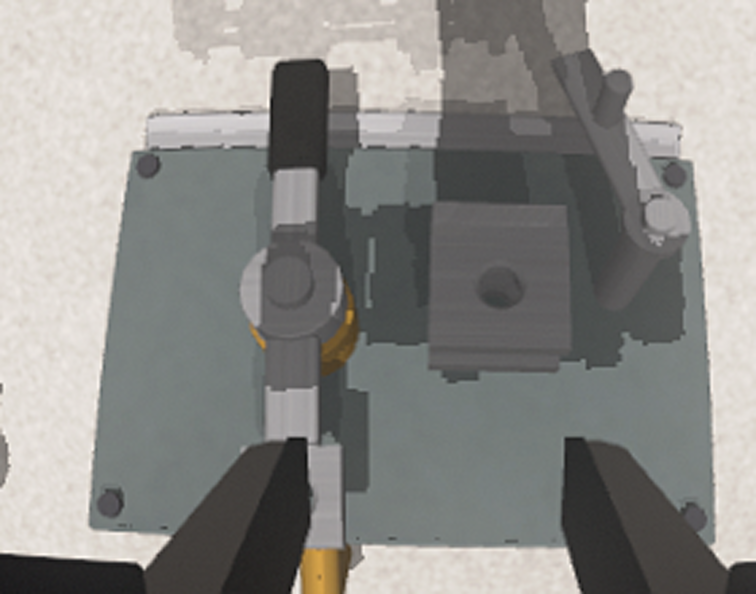

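```bash
cat > y.py <<'E'
from h import *
import pickle
w5=pickle.load(open('w5.pkl','rb'));h=np.array([.5961,.0363,.1486])
for yaw in(-.06,-.09,-.12):
    M=(R.from_euler('z',yaw)*R.from_euler('y',-np.pi/6))
    n=M.apply([0,0,1]); 
    def on(u,v,off):
        p,d=ray(w5,120+u/2.7,80+v/2.7); q=h+n*off; return M.inv().apply(p+d*((q-p)@n)/(d@n)-h)*1e3
    print(yaw,'screws',[on(*q,-.074).round(1).tolist() for q in((148,165),(673,175),(110,503),(693,517))],'stem',on(290,283,.001).round(1),'post',on(663,214,.021).round(1),'peg',on(618,80,.044).round(1),'lever',on(299,64,-.011).round(1))
E
python3 y.py
```

```text
-0.06 screws [[-100.8, -177.5, -74.0], [-85.7, 99.4, -74.0], [77.7, -185.0, -74.0], [89.4, 92.8, -74.0]] stem [ -4.  -83.4   1. ] post [-22.1  64.2  21. ] peg [-68.9  46.9  44. ] lever [-116.2  -85.8  -11. ]
-0.09 screws [[-94.8, -178.0, -74.0], [-89.0, 98.7, -74.0], [82.7, -180.7, -74.0], [86.8, 96.6, -74.0]] stem [ -1.4 -83.2   1. ] post [-24.2  63.6  21. ] peg [-70.6  44.6  44. ] lever [-113.   -88.4  -11. ]
-0.12 screws [[-88.8, -178.2, -74.0], [-92.3, 97.9, -74.0], [87.5, -176.4, -74.0], [84.2, 100.4, -74.0]] stem [  1.2 -83.    1. ] post [-26.3  62.9  21. ] peg [-72.1  42.3  44. ] lever [-109.8  -90.9  -11. ]
```

```bash
cat > arc.py <<'E'
import numpy as np
X=np.array([.8614,-.0891,.5]);Y=np.array([.1028,.9947,0]);V=np.array([.5973,-.0493,.1313])
P0=np.array([.5285,.0011,.081]);prev=P0
for th in np.radians(range(0,106,10)):
    d=13+18*abs(np.cos(th))+10*abs(np.sin(th))
    a=-85*np.cos(th)-d*np.sin(th); b=-85*np.sin(th)+d*np.cos(th)
    p=V+(a*X+b*Y)/1e3-[0,0,.008]
    print(round(np.degrees(th)),p.round(4),((p-prev)*1e3).round(1));prev=p
E
python3 arc.py
python3 -m creep '[{"tx":-25,"ty":-5,"tz":-20,"spin":0,"gripper":0},{"tx":-25,"ty":-5,"tz":-20,"spin":0,"gripper":0},{"tx":-23,"ty":0,"tz":-30,"spin":0,"gripper":0},{"tx":0,"ty":0,"tz":-30,"spin":0,"gripper":0},{"tx":0,"ty":0,"tz":0,"spin":0,"gripper":0},{"tx":0,"ty":0,"tz":-30,"spin":0,"gripper":0},{"tx":0,"ty":0,"tz":-30,"spin":0,"gripper":0},{"tx":0,"ty":0,"tz":-30,"spin":0,"gripper":0},{"tx":0,"ty":0,"tz":-19,"spin":0,"gripper":0},{"tx":0,"ty":0,"tz":0,"spin":0,"gripper":0},{"tx":0,"ty":0,"tz":0,"spin":0,"gripper":0},{"tx":0,"ty":0,"tz":0,"spin":0,"gripper":0}]'
```

```text
0 [ 0.5273 -0.0109  0.0808] [ -1.2 -12.   -0.2]
10 [ 0.5221 -0.0242  0.0786] [ -5.2 -13.3  -2.2]
20 [ 0.5189 -0.0389  0.0777] [ -3.2 -14.7  -1. ]
30 [ 0.518  -0.0546  0.0781] [ -0.9 -15.7   0.4]
40 [ 0.5198 -0.0706  0.0801] [  1.8 -16.    2. ]
50 [ 0.5244 -0.0864  0.0836] [  4.6 -15.8   3.6]
60 [ 0.5318 -0.1011  0.0888] [  7.4 -14.7   5.1]
70 [ 0.5419 -0.1141  0.0953] [ 10.1 -12.9   6.6]
80 [ 0.5544 -0.1245  0.1031] [ 12.5 -10.4   7.8]
90 [ 0.5687 -0.1318  0.1118] [14.3 -7.3  8.7]
100 [ 0.5789 -0.1361  0.1179] [10.2 -4.3  6.1]
t: 4.23
ee_pos: [0.5304, -0.001, 0.0842]
tool_rot: [0.044, 0.999, 0.0, 0.002]
ft_force: [0.2, -0.5, 0.1]
width: 0.0006
grasp_force: 0.0
```

```bash

python3 -m creep '[{"tx":-3,"ty":-8,"tz":-3,"spin":0,"gripper":0},{"tx":-2,"ty":-8,"tz":-1,"spin":0,"gripper":0},{"tx":-3,"ty":-8,"tz":-1,"spin":0,"gripper":0},{"tx":-2,"ty":-7,"tz":0,"spin":0,"gripper":0},{"tx":-1,"ty":-8,"tz":0,"spin":0,"gripper":0},{"tx":-1,"ty":-8,"tz":0,"spin":0,"gripper":0},{"tx":0,"ty":-8,"tz":0,"spin":0,"gripper":0},{"tx":1,"ty":-8,"tz":1,"spin":0,"gripper":0},{"tx":1,"ty":-8,"tz":1,"spin":0,"gripper":0},{"tx":2,"ty":-8,"tz":2,"spin":0,"gripper":0},{"tx":3,"ty":-8,"tz":2,"spin":0,"gripper":0},{"tx":4,"ty":-7,"tz":2,"spin":0,"gripper":0},{"tx":4,"ty":-7,"tz":3,"spin":0,"gripper":0},{"tx":0,"ty":0,"tz":0,"spin":0,"gripper":0}]'
python3 -m creep '[{"tx":5,"ty":-7,"tz":3,"spin":0,"gripper":0},{"tx":5,"ty":-6,"tz":4,"spin":0,"gripper":0},{"tx":6,"ty":-5,"tz":4,"spin":0,"gripper":0},{"tx":6,"ty":-5,"tz":4,"spin":0,"gripper":0},{"tx":7,"ty":-4,"tz":4,"spin":0,"gripper":0},{"tx":7,"ty":-3,"tz":4,"spin":0,"gripper":0},{"tx":0,"ty":0,"tz":0,"spin":0,"gripper":0},{"tx":0,"ty":0,"tz":0,"spin":0,"gripper":0}]'
```

```text
t: 5.4
ee_pos: [0.5331, -0.1046, 0.0889]
tool_rot: [0.045, 0.999, -0.0, 0.001]
ft_force: [-0.3, -0.1, 0.5]
width: 0.0005
grasp_force: 0.0
t: 6.07
ee_pos: [0.5681, -0.1326, 0.1112]
tool_rot: [0.044, 0.999, 0.0, 0.0]
ft_force: [-1.5, -0.5, -0.0]
width: 0.0007
grasp_force: 0.0
```

```bash

python3 -m creep '[{"tx":4,"ty":0,"tz":2,"spin":0,"gripper":0},{"tx":3,"ty":0,"tz":2,"spin":0,"gripper":0},{"tx":0,"ty":0,"tz":0,"spin":0,"gripper":0},{"tx":0,"ty":0,"tz":0,"spin":0,"gripper":0}]'
python3 w.py w6; python3 - <<'E'
from bench import telemetry; print(telemetry.get_obs()['ft_force'])
E
```

```text
t: 6.4
ee_pos: [0.5748, -0.1324, 0.1152]
tool_rot: [0.044, 0.999, 0.0, 0.0]
ft_force: [-0.4, 0.3, -0.2]
width: 0.0006
grasp_force: 0.0
6.4 [ 0.5748 -0.1324  0.1152] [ 0.5   -0.126  0.314]
[ 0.60404025 -1.15259793 -0.14749169]
```

View pics/w6.png

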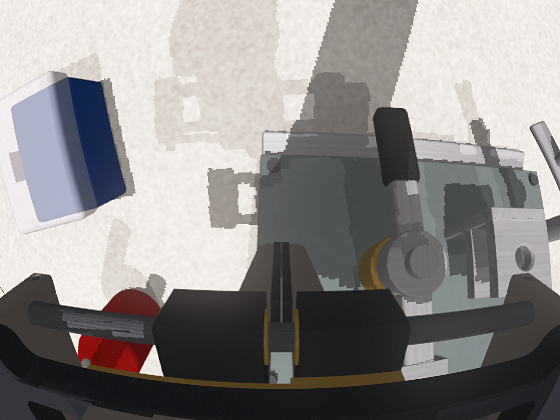

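```bash
cat > l.py <<'E'
from h import *
import pickle
h=np.array([.5961,.0363,.1486]);M=(R.from_euler('z',-.103)*R.from_euler('y',-np.pi/6));n=M.apply([0,0,1])
def on(c,u,v,off):
    p,d=ray(c,u,v); q=h+n*off; return M.inv().apply(p+d*((q-p)@n)/(d@n)-h)*1e3
if __name__=='__main__':
    w6=pickle.load(open('w6.pkl','rb'))
    print('stem',on(w6,417,262,.001),'lever tip',on(w6,395,110,-.011),'sleeve start',on(w6,405,180,-.011),'hole',on(w6,525,258,0),'tip',on(w6,282,245,-.02))
    print('tcp',M.inv().apply(w6['obs']['ee_pos']-h)*1e3, proj(w6,w6['obs']['ee_pos']))
    w5=pickle.load(open('w5.pkl','rb'))
    print('w5 tip',on(w5,120+299/2.7,80+64/2.7,-.011),'start',on(w5,120+296/2.7,80+170/2.7,-.011))
E
python3 l.py
```

```text
stem [ -1.63968308 -89.73398628   1.        ] lever tip [-112.22672911  -88.83924217  -11.        ] sleeve start [-57.50493228 -88.43771475 -11.        ] hole [-5.56586484e-01  1.38210607e-01  3.00025404e-14] tip [ -15.11954089 -170.10371355  -20.        ]
tcp [ -20.01586699 -169.94280296  -27.0411126 ] (np.float64(282.2366124045778), np.float64(239.18376887012394))
w5 tip [-111.63387361  -89.48639863  -11.        ] start [-56.41380811 -86.35508614 -11.        ]
```

```bash
python3 - <<'E'
from l import *
L=lambda n:pickle.load(open(n+'.pkl','rb'))
w4,w5,w6=map(L,('w4','w5','w6'));t=snap('top','top1.png');s=snap('side','side1.png')
a=(w5,120+299/2.7,80+64/2.7);b=(w6,395,110)
x,e=tri([ray(*a),ray(*b)]);print(x,e)
x,e=tri([ray(*a),ray(*b),ray(w4,209,176)]);print(x,e)
d0=pickle.load(open('d0.pkl','rb'))
o=np.hstack([cv2.resize(s['color'][150:300,180:340,::-1],(400,375),interpolation=2),cv2.resize(t['color'][130:250,205:345,::-1],(400,343),interpolation=2)[:343]] if False else [cv2.resize(s['color'][150:300,180:340,::-1],(400,375),interpolation=2),cv2.resize(t['color'][120:270,200:360,::-1],(400,375),interpolation=2)])
cv2.imwrite('pics/st1.png',o)
E
```

```text
[ 0.49603536 -0.04315841  0.08430127] [np.float64(0.00024934159191060726), np.float64(0.00024934159191054)]
[ 0.49585335 -0.04284937  0.08297966] [np.float64(0.0006213967169413367), np.float64(0.00021025338461643772), np.float64(0.0004371406874019745)]
```

View pics/st1.png

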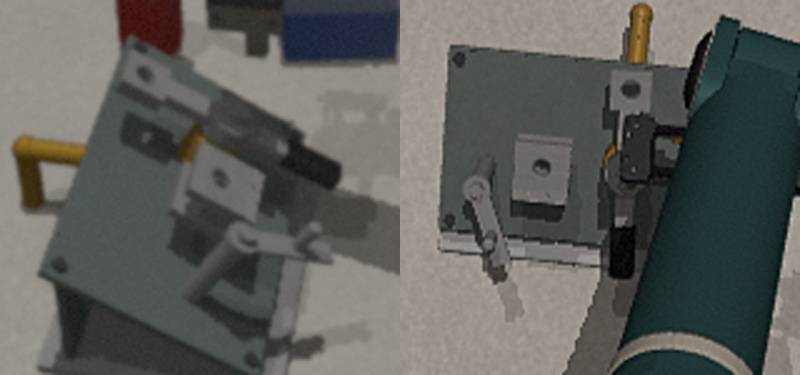

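```bash
python3 - <<'E'
from l import *
d=pickle.load(open('d0.pkl','rb'));s=d['side'];p=pickle.load(open('w6.pkl','rb'))['obs']['ee_pos']
print(p,proj(s,p),proj(s,p+[0,0,.088]), plane(s,283,171,.115),plane(s,283,171,.14))
im=cv2.imread('pics/side1.png');cv2.imwrite('pics/s1c.png',cv2.resize(im[90:240,190:390],(800,600),interpolation=2))
E
```

```text
[ 0.57483334 -0.13235002  0.11517378] (np.float64(282.3549779448659), np.float64(180.07828085573723)) (np.float64(282.88019831077435), np.float64(149.71082162450637)) [ 0.57502835 -0.16620655  0.115     ] [ 0.57383058 -0.13549412  0.14      ]
```

View pics/s1c.png

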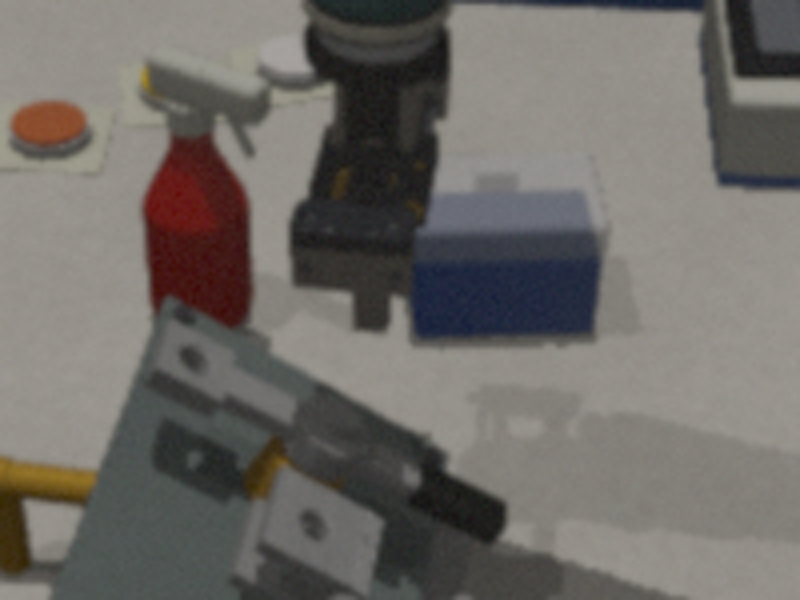

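```bash
python3 - <<'E'
from l import *
c=pickle.load(open('w6.pkl','rb'));o=c['obs'];Q=R.from_quat(o['tool_rot'])
for x in(0,.01,-.01):
  print(x,[(z,np.round(proj(c,o['ee_pos']+Q.apply([x,0,z/1e3])),1).tolist()) for z in(0,-10,-20,-30,-40)])
c=pickle.load(open('w1.pkl','rb'));o=c['obs'];Q=R.from_quat(o['tool_rot'])
print([(z,np.round(proj(c,o['ee_pos']+Q.apply([.01,.046,z/1e3])),1).tolist()) for z in(0,-10,-20,-30,-40)])
a=c['color'][225:275,180:215];
for v in range(228,262,3): print(v,c['color'][v,180:206:2].mean(1).astype(int))
d=pickle.load(open('w6.pkl','rb'))
print(d['color'][232:262,290].mean(1).astype(int),d['color'][232:262,272].mean(1).astype(int))
E
```

```text
0 [(0, [282.2, 239.2]), (-10, [282.3, 244.8]), (-20, [282.3, 250.9]), (-30, [282.4, 257.7]), (-40, [282.4, 265.1])]
0.01 [(0, [282.3, 224.6]), (-10, [282.3, 229.7]), (-20, [282.4, 235.2]), (-30, [282.4, 241.2]), (-40, [282.5, 248.0])]
-0.01 [(0, [282.2, 253.3]), (-10, [282.3, 259.4]), (-20, [282.3, 266.1]), (-30, [282.3, 273.4]), (-40, [282.4, 281.5])]
[(0, [352.5, 224.4]), (-10, [355.8, 229.3]), (-20, [359.4, 234.7]), (-30, [363.3, 240.6]), (-40, [367.6, 247.1])]
228 [173 178 182 182 180 178 178 178 181 171 169 176 175]
231 [175 175 176 182 174 176 174 176 175 171 171 172 175]
234 [176 181 179 171 166 172 175 175 178 175 179 176 173]
237 [174 175 181 182 178 180 179 173 180 179 175 176 173]
240 [180 172 177 181 183 173 176 181 181 173 181 176 176]
243 [184 178 136  69  57  61  62  44  47  51  52 172 174]
246 [ 56  60  59  60  63  56  47  48  49  48  41 179 173]
249 [ 59  61  59  60  55  46  45  48  47  48  43 159 171]
252 [ 57  61  59  56  46  46  46  46  48  47  44 148 176]
255 [ 57  58  51  42  46  45  46  46  47  48  46 124 173]
258 [ 57  51  42  44  44  43  45  45  43  48  46 111 173]
261 [ 49  40  43  42  43  45  44  45  47  46  46  91 173]
[90 89 87 88 88 89 88 88 89 89 89 80 70 71 70 70 71 70 71 71 72 71 67 66
 67 65 65 64 65 64] [92 93 92 91 92 93 92 92 92 93 93 85 77 79 78 78 77 78 78 78 79 75 74 73
 73 73 71 71 69 68]
```

```bash

python3 -m creep '[{"tx":-10,"ty":0,"tz":30,"spin":0,"gripper":0},{"tx":-10,"ty":10,"tz":30,"spin":0,"gripper":0},{"tx":-10,"ty":30,"tz":0,"spin":0,"gripper":0},{"tx":-8,"ty":30,"tz":0,"spin":0,"gripper":0},{"tx":-7,"ty":30,"tz":0,"spin":0,"gripper":0},{"tx":0,"ty":31,"tz":0,"spin":0,"gripper":0},{"tx":0,"ty":0,"tz":-30,"spin":0,"gripper":0},{"tx":0,"ty":0,"tz":-30,"spin":0,"gripper":0},{"tx":0,"ty":0,"tz":-30,"spin":0,"gripper":0},{"tx":0,"ty":0,"tz":-32,"spin":0,"gripper":0},{"tx":0,"ty":0,"tz":0,"spin":0,"gripper":0},{"tx":0,"ty":0,"tz":0,"spin":0,"gripper":0}]'
python3 -m creep '[{"tx":-3,"ty":-8,"tz":-1,"spin":0,"gripper":0},{"tx":-2,"ty":-8,"tz":-1,"spin":0,"gripper":0},{"tx":-3,"ty":-8,"tz":-1,"spin":0,"gripper":0},{"tx":-2,"ty":-7,"tz":0,"spin":0,"gripper":0},{"tx":-1,"ty":-8,"tz":0,"spin":0,"gripper":0}]'
```

```text
t: 7.55
ee_pos: [0.5283, -0.0018, 0.0522]
tool_rot: [0.045, 0.999, -0.0, -0.002]
ft_force: [0.2, 0.1, 0.0]
width: 0.0004
grasp_force: 0.0
t: 7.97
ee_pos: [0.5198, -0.0401, 0.0516]
tool_rot: [0.044, 0.999, 0.001, 0.002]
ft_force: [1.7, 4.4, 2.7]
width: 0.0005
grasp_force: 2.3
```

Contact felt (4.4 N). Continue along the arc.

```bash

python3 -m creep '[{"tx":-1,"ty":-8,"tz":0,"spin":0,"gripper":0},{"tx":0,"ty":-8,"tz":0,"spin":0,"gripper":0},{"tx":1,"ty":-8,"tz":1,"spin":0,"gripper":0},{"tx":1,"ty":-8,"tz":1,"spin":0,"gripper":0},{"tx":2,"ty":-8,"tz":2,"spin":0,"gripper":0},{"tx":3,"ty":-8,"tz":2,"spin":0,"gripper":0},{"tx":4,"ty":-7,"tz":2,"spin":0,"gripper":0},{"tx":4,"ty":-7,"tz":3,"spin":0,"gripper":0},{"tx":5,"ty":-7,"tz":3,"spin":0,"gripper":0},{"tx":5,"ty":-6,"tz":4,"spin":0,"gripper":0},{"tx":6,"ty":-5,"tz":4,"spin":0,"gripper":0},{"tx":6,"ty":-5,"tz":4,"spin":0,"gripper":0},{"tx":7,"ty":-4,"tz":4,"spin":0,"gripper":0},{"tx":7,"ty":-3,"tz":4,"spin":0,"gripper":0}]'
python3 -m creep '[{"tx":3,"ty":0,"tz":2,"spin":0,"gripper":0},{"tx":3,"ty":0,"tz":2,"spin":0,"gripper":0}]'
python3 -m creep '[{"tx":3,"ty":0,"tz":2,"spin":0,"gripper":0},{"tx":0,"ty":0,"tz":0,"spin":0,"gripper":0}]'
```

```text
t: 9.13
ee_pos: [0.5641, -0.1317, 0.0828]
tool_rot: [0.045, 0.999, 0.001, -0.005]
ft_force: [-17.5, 8.9, -10.8]
width: 0.0005
grasp_force: 8.6
t: 9.3
ee_pos: [0.5636, -0.1315, 0.0831]
tool_rot: [0.045, 0.999, 0.001, -0.012]
ft_force: [-20.0, 3.6, -14.1]
width: 0.0009
grasp_force: 10.1
t: 9.47
ee_pos: [0.5634, -0.1315, 0.0834]
tool_rot: [0.045, 0.999, 0.002, -0.015]
ft_force: [-23.0, 4.0, -12.4]
width: 0.0001
grasp_force: 10.9
```

```bash

python3 -m creep '[{"tx":-25,"ty":0,"tz":0,"spin":0,"gripper":0},{"tx":0,"ty":0,"tz":30,"spin":0,"gripper":0},{"tx":0,"ty":10,"tz":40,"spin":0,"gripper":0},{"tx":0,"ty":20,"tz":40,"spin":0,"gripper":1},{"tx":10,"ty":30,"tz":40,"spin":0,"gripper":1},{"tx":20,"ty":30,"tz":40,"spin":0,"gripper":1},{"tx":20,"ty":35,"tz":0,"spin":0,"gripper":1},{"tx":0,"ty":35,"tz":0,"spin":0,"gripper":1},{"tx":0,"ty":0,"tz":0,"spin":0,"gripper":1},{"tx":0,"ty":0,"tz":0,"spin":0,"gripper":1}]'
python3 w.py w7
python3 - <<'E'
import cv2,numpy as np
from h import *
t=snap('top','top2.png')
im=cv2.imread('pics/w7.png')
o=np.zeros((600,800,3),np.uint8);o[:420,:560]=im
o[420:600,:324]=cv2.resize(t['color'][130:230,200:380,::-1],(324,180),interpolation=2)
for i,n in enumerate((1,2)):
    o[300*i:300*i+300,560:]=cv2.resize(cv2.imread(f'pics/w{n}.png')[[190,150][i]:[190,150][i]+75,[205,250][i]:[205,250][i]+60],(240,300),interpolation=2)
cv2.imwrite('pics/w7c.png',o)
E
```

```text
t: 10.3
ee_pos: [0.5976, 0.0151, 0.2616]
tool_rot: [0.043, 0.999, -0.0, 0.001]
ft_force: [-0.2, 0.1, 0.9]
width: 0.0453
grasp_force: 0.0
10.3 [0.5976 0.0151 0.2616] [0.523 0.021 0.461]
```

View pics/w7c.png

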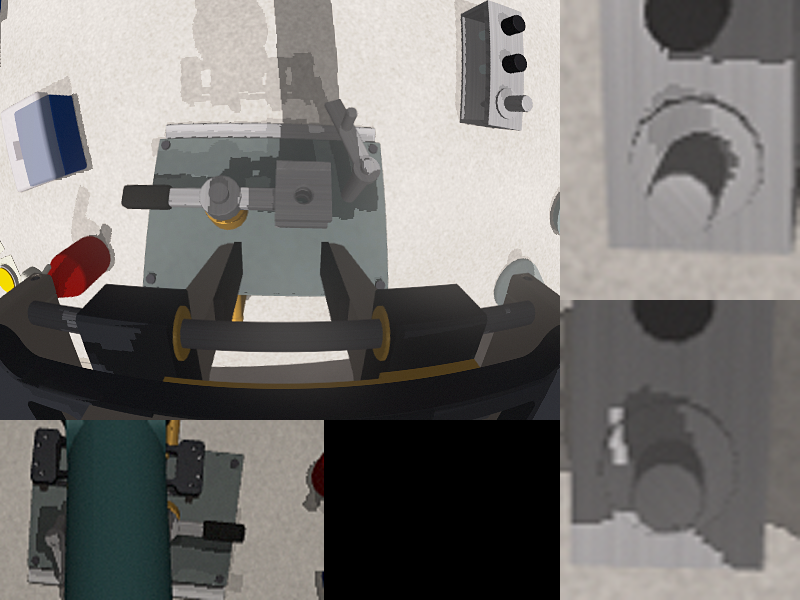

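```bash
python3 - <<'E'
from l import *
L=lambda n:pickle.load(open(n+'.pkl','rb'))
w1,w2,w7=map(L,('w1','w2','w7'))
A=[(w1,235.5,239),(w2,277.3,198.5),(w7,526,104)]
print('top',*[x for x in tri([ray(*a) for a in A])]);print([plane(*a,.125).round(4) for a in A])
B=[(w1,239.2,230),(w2,277.5,190.5),(w7,504,102)]
print('fl',*[x for x in tri([ray(*a) for a in B])]);print([plane(*a,.085).round(4) for a in B])
print('lever tip',on(w7,122,197,-.011),'hole',on(w7,306,195,0), w7['obs']['ee_pos'])
# knob silhouettes in w7: rack yaw from cap centres
print([plane(w7,*q,.11).round(4) for q in((513,25),(514,63))],[plane(w1,*q,.11).round(4) for q in((237,146),(237,190))])
E
```

```text
top [0.50286259 0.33425163 0.11931494] [np.float64(0.001068459274721207), np.float64(0.00012450383213554402), np.float64(0.0011089805059805505)]
[array([0.4997, 0.3351, 0.125 ]), array([0.5015, 0.3343, 0.125 ]), array([0.5042, 0.3297, 0.125 ])]
fl [0.50291064 0.33285604 0.07463787] [np.float64(0.0022403335641238372), np.float64(0.0010741095618084049), np.float64(0.002182961743503994)]
[array([0.5019, 0.3344, 0.085 ]), array([0.5005, 0.3342, 0.085 ]), array([0.5017, 0.3231, 0.085 ])]
lever tip [   0.61611874 -197.42012105  -11.        ] hole [-6.06999200e-01  2.71304731e+00 -2.52862690e-14] [0.59757007 0.0151175  0.26157425]
[array([0.3973, 0.3324, 0.11  ]), array([0.4503, 0.3257, 0.11  ])] [array([0.3906, 0.3487, 0.11  ]), array([0.4431, 0.3424, 0.11  ])]
```

```bash

python3 -m creep '[{"tx":-11,"ty":35,"tz":0,"spin":-0.015,"gripper":1},{"tx":-11,"ty":35,"tz":0,"spin":0,"gripper":1},{"tx":-11,"ty":35,"tz":0,"spin":0,"gripper":1},{"tx":-11,"ty":36,"tz":0,"spin":0,"gripper":1},{"tx":-11,"ty":36,"tz":0,"spin":0,"gripper":1},{"tx":-11,"ty":36,"tz":0,"spin":0,"gripper":1},{"tx":-11,"ty":36,"tz":0,"spin":0,"gripper":1},{"tx":-10,"ty":35,"tz":0,"spin":0,"gripper":1},{"tx":-9,"ty":35,"tz":0,"spin":0,"gripper":1},{"tx":0,"ty":0,"tz":0,"spin":0,"gripper":1},{"tx":0,"ty":0,"tz":0,"spin":0,"gripper":1}]' && python3 w.py w8
cat > pinc.py <<'E'
import sys
from l import *
from h import proj
c=pickle.load(open(sys.argv[1]+'.pkl','rb'));
print('flange proj',proj(c,[.501,.3344,.085]),'knob',proj(c,[.501,.3344,.125]))
u,v=map(int,proj(c,[.501,.3344,.1]))
g=cv2.cvtColor(c['color'],cv2.COLOR_RGB2GRAY)
print(u,v)
for y in range(v-36,v+36,3): print(y,' '.join('%3d'%k for k in g[y,u-39:u+40:3]))
E
python3 pinc.py w8
```

```text
t: 11.32
ee_pos: [0.5006, 0.3331, 0.2608]
tool_rot: [0.051, 0.999, -0.0, 0.0]
ft_force: [0.1, -1.0, -0.9]
width: 0.092
grasp_force: 0.0
11.3167 [0.5006 0.3331 0.2608] [0.426 0.34  0.46 ]
flange proj (np.float64(283.0512423228076), np.float64(186.67454854404073)) knob (np.float64(283.23433845054205), np.float64(194.09577730433242))
283 189
153 185 181 176 151  89  91  93  89  92  92  92  92  75  65  69  93  93  93  90  94  92  93 104 109 102 105 107
156 112 109 107  98  92  92  93  91  93  91  91  92  91  91  89  91  93  92  90  93  91  93 103 105 105 109 108
159 113 107 110  87  89  93  93  89  94  92  92  92  92  91  90  91  92  91  90  93  91  94 102 106 106 111 106
162 107 108 110  87  91  91  93  91  92  92  92  92  93  91  91  92  92  91  91  94  92  94 102 104 101 109 106
165 108 108 107  86  91  92  93  91  93  93  93  92  93  90  89  92  94  92  90  93  92  95 100 106 105 103 105
168 109 110 106  95  91  93  92  90  94  86  76  71  71  94  75  93  92  92  90  93  91  96 101 107 108 103 106
171 110 110 107  84  93  93  94  90  95  73  67  71  74  76  94  75  85  92  90  93  92
[... 1228 characters left out ...]
  99 102 107 107 109 107 154
207 176 176 175 172 118  98  93 169 171 171  98  98 101 100  99  99  99 102 102 101  99 103 108 111 106 106 178
210 182 175 177 183 115  94 167 165 167 164 168  93  98  99  99 100  99 101 103 103 100 103 108 109 105 175 179
213 175 180 184 180 166 167 164 164 165 163 163 163 166 168  98 100  99 102 102 101 101 101 103 104 181 181 179
216 180 180 177 179 183 178 181 182 178 179 175 180 176 175 182 177 176 179 174 190 180 186 185 178 178 184 182
219 182 183 178 178 182 183 178 183 190 184 181 178 185 181 173 178 175 182 181 177 176 184 179 180 173 167 179
222 184 177 180 185 178 185 180 190 178 187 185 184 179 175 177 173 178 183 182 173 182 175 177 180 175 177 172
```

```bash

python3 -m creep '[{"tx":0,"ty":1,"tz":-40,"spin":0,"gripper":1},{"tx":0,"ty":0,"tz":-40,"spin":0,"gripper":1},{"tx":0,"ty":0,"tz":-40,"spin":0,"gripper":1},{"tx":0,"ty":0,"tz":-30,"spin":0,"gripper":1},{"tx":0,"ty":0,"tz":-20,"spin":0,"gripper":1},{"tx":0,"ty":0,"tz":-15,"spin":0,"gripper":1},{"tx":0,"ty":0,"tz":-12,"spin":0,"gripper":1},{"tx":0,"ty":0,"tz":0,"spin":0,"gripper":1},{"tx":0,"ty":0,"tz":0,"spin":0,"gripper":1}]'
python3 -m creep '[{"tx":0,"ty":0,"tz":0,"spin":0,"gripper":0},{"tx":0,"ty":0,"tz":0,"spin":0,"gripper":0},{"tx":0,"ty":0,"tz":0,"spin":0,"gripper":0},{"tx":0,"ty":0,"tz":0,"spin":0,"gripper":0},{"tx":0,"ty":0,"tz":0,"spin":0,"gripper":0},{"tx":0,"ty":0,"tz":0,"spin":0,"gripper":0},{"tx":0,"ty":0,"tz":0,"spin":0,"gripper":0},{"tx":0,"ty":0,"tz":0,"spin":0,"gripper":0}]' 12
```

```text
t: 12.12
ee_pos: [0.5014, 0.3321, 0.0641]
tool_rot: [0.053, 0.999, -0.0, 0.0]
ft_force: [0.6, -0.4, 1.0]
width: 0.092
grasp_force: 0.0
t: 12.78
ee_pos: [0.5003, 0.3338, 0.064]
tool_rot: [0.052, 0.999, 0.0, 0.0]
ft_force: [0.7, 0.3, 0.8]
width: 0.0406
grasp_force: 0.0
```

```bash

python3 -m creep '[{"tx":0,"ty":0,"tz":0,"spin":0,"gripper":0},{"tx":0,"ty":0,"tz":0,"spin":0,"gripper":0},{"tx":0,"ty":0,"tz":0,"spin":0,"gripper":0},{"tx":0,"ty":0,"tz":0,"spin":0,"gripper":0},{"tx":0,"ty":0,"tz":0,"spin":0,"gripper":0},{"tx":0,"ty":0,"tz":0,"spin":0,"gripper":0}]' 12
```

```text
t: 13.28
ee_pos: [0.5003, 0.3339, 0.064]
tool_rot: [0.052, 0.999, 0.0, 0.0]
ft_force: [-0.2, 0.8, -0.2]
width: 0.0216
grasp_force: 12.0
```

```bash

python3 -m creep '[{"tx":0,"ty":0,"tz":12,"spin":0,"gripper":0},{"tx":0,"ty":0,"tz":15,"spin":0,"gripper":0},{"tx":0,"ty":0,"tz":15,"spin":0,"gripper":0},{"tx":0,"ty":0,"tz":15,"spin":0,"gripper":0},{"tx":0,"ty":0,"tz":0,"spin":0,"gripper":0},{"tx":0,"ty":0,"tz":0,"spin":0,"gripper":0}]' 12
python3 -m creep '[{"tx":-4,"ty":0.4,"tz":0,"spin":0,"gripper":0},{"tx":-4,"ty":0.4,"tz":0,"spin":0,"gripper":0},{"tx":-4,"ty":0.4,"tz":0,"spin":0,"gripper":0},{"tx":-4,"ty":0.4,"tz":-1,"spin":0,"gripper":0},{"tx":0,"ty":0,"tz":0,"spin":0,"gripper":0}]' 12
```

```text
t: 13.78
ee_pos: [0.5006, 0.3339, 0.1219]
tool_rot: [0.052, 0.999, 0.0, 0.001]
ft_force: [0.9, -0.5, -2.0]
width: 0.0219
grasp_force: 12.0
t: 14.2
ee_pos: [0.4832, 0.3355, 0.1196]
tool_rot: [0.051, 0.999, -0.0, -0.0]
ft_force: [1.3, -0.5, -2.0]
width: 0.0217
grasp_force: 12.0
```

```bash

python3 -m creep '[{"tx":-4,"ty":0.4,"tz":-0.5,"spin":0,"gripper":0},{"tx":-4,"ty":0.4,"tz":-0.8,"spin":0,"gripper":0},{"tx":-4,"ty":0.4,"tz":-1,"spin":0,"gripper":0},{"tx":-4,"ty":0.4,"tz":-1.2,"spin":0,"gripper":0},{"tx":-4,"ty":0.4,"tz":-1.4,"spin":0,"gripper":0}]' 12
python3 -m creep '[{"tx":-4,"ty":0.4,"tz":-1.6,"spin":0,"gripper":0},{"tx":-4,"ty":0.4,"tz":-1.8,"spin":0,"gripper":0},{"tx":-4,"ty":0.4,"tz":-2,"spin":0,"gripper":0},{"tx":-4,"ty":0.4,"tz":-2,"spin":0,"gripper":0},{"tx":0,"ty":0,"tz":0,"spin":0,"gripper":0}]' 12
python3 - <<'E'
from l import *
s=snap('side','side3.png');t=snap('top','top3.png');w=snap('wrist','w9.png');pickle.dump((s,t,w),open('d3.pkl','wb'))
g=np.array(w['obs']['ee_pos'])+[0,0,.047];n=np.array([-.4974,.0514,.866])
for q in(-97,-31,14):
    P=g+n*q/1e3;print(q,P.round(3),np.round(proj(s,P)),np.round(proj(t,P)),np.round(proj(w,P)))
E
```

```text
t: 14.62
ee_pos: [0.4639, 0.3376, 0.1152]
tool_rot: [0.052, 0.999, 0.0, 0.0]
ft_force: [1.4, -1.1, 0.3]
width: 0.0219
grasp_force: 12.0
t: 15.03
ee_pos: [0.4468, 0.3391, 0.1071]
tool_rot: [0.051, 0.999, -0.0, -0.001]
ft_force: [-0.4, 0.5, 0.1]
width: 0.0216
grasp_force: 12.0
-97 [0.496 0.334 0.07 ] [314. 376.] [144. 231.] [282. 279.]
-31 [0.463 0.337 0.128] [336. 362.] [136. 240.] [282. 274.]
14 [0.441 0.34  0.167] [352. 352.] [131. 247.] [282. 269.]
```

```bash

python3 -m creep '[{"tx":0,"ty":0,"tz":0,"spin":0,"gripper":0},{"tx":0,"ty":0,"tz":0,"spin":0,"gripper":0},{"tx":0,"ty":0,"tz":20,"spin":0,"gripper":0},{"tx":0,"ty":0,"tz":30,"spin":0,"gripper":0},{"tx":0,"ty":0,"tz":30,"spin":0,"gripper":0},{"tx":0,"ty":0,"tz":30,"spin":0,"gripper":0},{"tx":10,"ty":-30,"tz":30,"spin":0,"gripper":0},{"tx":10,"ty":-30,"tz":0,"spin":0,"gripper":0},{"tx":10,"ty":-30,"tz":0,"spin":0,"gripper":0},{"tx":0,"ty":0,"tz":0,"spin":0,"gripper":0},{"tx":0,"ty":0,"tz":0,"spin":0,"gripper":0}]' 40
cat > tilt.py <<'E'
from l import *
s=snap('side','side4.png');t=snap('top','top4.png');w=snap('wrist','w10.png');pickle.dump((s,t,w),open('d4.pkl','wb'))
s0=pickle.load(open('d0.pkl','rb'))['side']
g=np.array(w['obs']['ee_pos'])+[0,0,.047];n=np.array([-.4974,.0514,.866])
for q in(-97,-60,-31,14):
    P=g+n*q/1e3;print(q,P.round(3),np.round(proj(s,P)),np.round(proj(t,P)),np.round(proj(w,P)))
u,v=map(int,proj(s,g-n*.05));r=42
for nm,c in(('now',s),('old',s0)):
    G=cv2.cvtColor(c['color'],cv2.COLOR_RGB2GRAY);print(nm,'u',u-r,'step 3')
    for y in range(v-r,v+r,4): print(y,' '.join('%3d'%k for k in G[y,u-r:u+r:3]))
    if nm=='now' : pass
E
python3 tilt.py
```

```text
t: 16.1
ee_pos: [0.4784, 0.248, 0.2464]
tool_rot: [0.054, 0.999, -0.0, -0.0]
ft_force: [-1.1, -0.5, -2.4]
width: 0.0207
grasp_force: 40.0
-97 [0.525 0.246 0.209] [301. 285.] [168. 209.] [282. 279.]
-60 [0.507 0.248 0.241] [313. 274.] [164. 214.] [282. 277.]
-31 [0.493 0.249 0.266] [323. 265.] [161. 218.] [282. 274.]
14 [0.47  0.252 0.305] [340. 251.] [156. 225.] [283. 269.]
now u 274 step 3
229 113 116 121 112  81  81  80  85  88 118 133 131 150 137  46  55  36  32  27  35  35  35  35  35  42  56  39  39
233 113 115 122  90  77  88  91  88 110 132 133 141 152 106  47  43  43  34  32  32  35  32  29  37  33  34  41  38
237  61  75 113  81  81  89  89  85 116 131 125 148 150  52  43  43  42  44  38  36  43  42  45  45  46  47  48  48
241 113 114 103  87  82  87  87  83 115 120 106 119 145  45  42  64  36  45  45  46  45  42  46  42  49  47  47  45
245 110  80 108 115 120 117 119 116  98  82  69 136 137  40  53  48  45  50  50  43  45  43  43  45  48  46  65  51
249  80 110 102  99 114 116 118 117  76  59  96 116  95  29  30  29  34  35  45  44  48  46  49  64  56  50  50  48
253  58  4
[... 3482 characters left out ...]
 135
289  78  75  76  76  52  48  63  55  61  60  60  68 122 135 139 140 140 139 137 136 137 136 139 138 134 136 135 137
293  77  61  47  61  69  91 111  76  96  95 109 137 142 139 139 136 136 137 139 141 136 141 138 135 134 138 134 135
297  51  73  63  61  91 107 115 113 139 140 138 135 139 138 136 136 138 138 137 136 136 135 136 137 138 139 135 139
301  51  46  37  65 100 110 114 119 137 138 141 138 139 137 137 137 135 137 138 137 138 139 137 140 136 136 139 138
305  53  57  51  68 102 114 107 135 141 137 140 137 136 137 138 136 137 135 137 138 137 137 136 139 136 138 134 138
309  64  59  52  59  76  89  95 140 138 137 141 135 137 138 139 137 133 135 136 134 139 137 133 135 135 138 136 138
```

```bash
cat > tilt2.py <<'E'
from l import *
s,t,w=pickle.load(open('d4.pkl','rb'));s0=pickle.load(open('d0.pkl','rb'))['side']
gray=lambda c:cv2.cvtColor(c['color'],cv2.COLOR_RGB2GRAY).astype(float)
a,b=gray(s),gray(s0)*1.14
m=np.uint8((b-a>22))*255; m[:, :280]=0; m[:250]=0; m[295:]=0; m[:,335:]=0
for y in range(250,294,2): print(y,''.join('#' if k else '.' for k in m[y,282:334]))
y_d=np.array([.1028,.9947,0]);T=np.array(w['obs']['ee_pos'])
def pl(u,v):
    p,d=ray(s,u,v);return p+d*((T-p)@y_d)/(d@y_d)
pickle.dump(T,open('T.pkl','wb'))
pts=[]
for y in range(274,284):
    xs=np.where(m[y,282:314])[0]+282
    if len(xs): pts.append(((xs.min()+xs.max())/2,y)); 
A=np.array([pl(*q) for q in pts]);e=np.array([.9947,-.1028,0])
h=(A-T)@e*1e3;z=(A[:,2]-T[2])*1e3
print(np.c_[h,z].round(1)); k=np.polyfit(z,h,1);print('tilt',np.degrees(np.arctan(k[0])),'h at z=47',np.polyval(k,47))
E
python3 tilt2.py
```

```text
250 .............................#######################
252 ............................########################
254 ............................########################
256 ...........................#########################
258 ..........................##########################
260 ..........................##########################
262 ...........................#########################
264 ...........................#########################
266 ...........................#########################
268 ........................############################
270 ......................##############################
272 ....................#############################...
274 ..................#############.....###########.....
276 .................############.......................
278 ..............############..........................
280 .............###########............................
282 .............########...............................
284 ....................................................
286 ....................................................
288 ....................................................
290 ....................................................
292 ....................................................
[[ 41.7  -6.4]
 [ 43.2  -9.3]
 [ 43.9 -12. ]
 [ 46.2 -15.1]
 [ 48.6 -18.1]
 [ 50.1 -21.1]
 [ 50.8 -23.8]
 [ 52.4 -26.8]
 [ 53.1 -29.6]
 [ 55.5 -32.7]]
tilt -27.539211505441504 h at z=47 13.895907431325757
```

```bash

python3 -m creep '[{"tx":-30,"ty":0,"tz":0,"spin":0,"gripper":0},{"tx":-30,"ty":0,"tz":0,"spin":0,"gripper":0},{"tx":-30,"ty":0,"tz":0,"spin":0,"gripper":0},{"tx":0,"ty":0,"tz":0,"spin":0,"gripper":0},{"tx":0,"ty":0,"tz":0,"spin":0,"gripper":0},{"tx":0,"ty":0,"tz":0,"spin":0,"gripper":0}]' 40
cat > tilt3.py <<'E'
from l import *
w=snap('wrist');s=snap('side');s0=pickle.load(open('d0.pkl','rb'))['side']
T=np.array(s['obs']['ee_pos']);y_d=np.array([.1028,.9947,0]);e=np.array([.9947,-.1028,0])
g=T+[0,0,.047];n=np.array([-.4974,.0514,.866]);u,v=map(int,proj(s,g-n*.06));print(u,v,T)
G=cv2.cvtColor(s['color'],cv2.COLOR_RGB2GRAY)
m=G<115
for y in range(v-40,v+28,2): print(y,''.join('#' if k<60 else '+' if k<115 else '.' for k in G[y,u-45:u+50]))
pickle.dump((s,T),open('d5.pkl','wb'));print('u0',u-45)
E
python3 tilt3.py
```

```text
t: 16.75
ee_pos: [0.3881, 0.2512, 0.2466]
tool_rot: [0.051, 0.999, 0.0, 0.0]
ft_force: [0.8, 0.4, -1.9]
width: 0.021
grasp_force: 40.0
368 276 [0.38853263 0.25085855 0.24648593]
236 ........................................................++#+++#################################
238 ........................................................++#++##################################
240 ........................................................++#####################################
242 ............................................................+##################################
244 ............................................................+##################################
246 ............................................................+######++##########################
248 ............................................................+##################################
250 ...........................................................+###############++##################
252 ...........................................................+################++################+
254 ..................
[... 1784 characters left out ...]
.............................................................................................
292 ...............................................................................................
294 ...............................................................................................
296 ...............................................................................................
298 ...............................................................................................
300 ...............................................................................................
302 ...............................................................................................
u0 323
```

```bash
cat > t4.py <<'E'
from l import *
s,T=pickle.load(open('d5.pkl','rb'));y_d=np.array([.1028,.9947,0]);e=np.array([.9947,-.1028,0])
def pl(u,v):
    p,d=ray(s,u,v);q=p+d*((T-p)@y_d)/(d@y_d);return np.array([(q-T)@e,q[2]-T[2]])*1e3
for nm,q in dict(tip=(350.5,287),s286=(352.5,286),s282=(356.5,282),s278=(361.5,278),fl=(376,267),fingertipL=(384,270),fingerlow=(400,272)).items(): print(nm,pl(*q).round(1))
# model outlines: for tilt, pivot (h0,z0) of pin origin project flange circle & shank edges
for tilt in (25,30,35):
  th=np.radians(tilt);n=-np.sin(th)*e+np.cos(th)*np.array([0,0,1]);x=np.cos(th)*e+np.sin(th)*np.array([0,0,1])
  tip=pl(350.5,287)/1e3; P=T+e*tip[0]+[0,0,tip[1]]+n*.066
  print(tilt,'origin rel',((P-T)@e*1e3).round(1),((P-T)[2]*1e3).round(1),'grasp-axis at z47 h=',((P-T)@e*1e3-np.tan(th)*(47-(P-T)[2]*1e3)).round(1))
  c=np.array([proj(s,P+.022*(np.cos(a)*x+np.sin(a)*y_d)+n*z) for a in np.linspace(0,6.28,73) for z in(0,.005)])
  print('  flange u',c[:,0].min().round(1),c[:,0].max().round(1),'v',c[:,1].min().round(1),c[:,1].max().round(1),'top at u',c[c[:,1].argmin()].round(1),'bottom',c[c[:,1].argmax()].round(1))
E
python3 t4.py
```

```text
tip [ 55.3 -37.1]
s286 [ 52.3 -33.8]
s282 [ 47.1 -22.1]
s278 [ 40.4 -10.3]
fl [21.6 21. ]
fingertipL [ 8.4 16.3]
fingerlow [-16.6  16.3]
25 origin rel 27.4 22.7 grasp-axis at z47 h= 16.0
  flange u 360.4 386.1 v 252.3 278.0 top at u [368.6 252.3] bottom [377.3 278. ]
30 origin rel 22.3 20.0 grasp-axis at z47 h= 6.7
  flange u 364.2 388.6 v 253.6 279.8 top at u [372.2 253.6] bottom [380.9 279.8]
35 origin rel 17.4 16.9 grasp-axis at z47 h= -3.6
  flange u 367.9 390.8 v 255.1 281.7 top at u [374.8 255.1] bottom [383.3 281.7]
```

```bash

python3 -m creep '[{"tx":20,"ty":-20,"tz":0,"spin":0,"gripper":0},{"tx":21,"ty":-27,"tz":0,"spin":0,"gripper":0},{"tx":21,"ty":-27,"tz":0,"spin":0,"gripper":0},{"tx":21,"ty":-27,"tz":0,"spin":0,"gripper":0},{"tx":21,"ty":-27,"tz":0,"spin":0,"gripper":0},{"tx":21,"ty":-27,"tz":0,"spin":0,"gripper":0},{"tx":16,"ty":-27,"tz":0,"spin":0,"gripper":0},{"tx":7,"ty":-26,"tz":0,"spin":0,"gripper":0},{"tx":0,"ty":0,"tz":-15,"spin":0,"gripper":0},{"tx":0,"ty":0,"tz":0,"spin":0,"gripper":0},{"tx":0,"ty":0,"tz":0,"spin":0,"gripper":0}]' 40
python3 - <<'E'
from l import *
w=snap('wrist');s=snap('side','side6.png');s0=pickle.load(open('d0.pkl','rb'))['side']
T=np.array(s['obs']['ee_pos']);e=np.array([.9947,-.1028,0]);tip=T+e*.0553-[0,0,.037]
u,v=map(int,proj(s,tip));print(T,'tip',tip,u,v,'hole',proj(s,[.5958,.0363,.148]))
G=cv2.cvtColor(s['color'],cv2.COLOR_RGB2GRAY);print('u0',u-36)
for y in range(v-24,v+36,2): print(y,' '.join('%3d'%k for k in G[y,u-36:u+36:3]))
E
```

```text
t: 17.77
ee_pos: [0.5355, 0.0423, 0.2304]
tool_rot: [0.052, 0.999, -0.0, -0.001]
ft_force: [0.2, 0.7, -1.7]
width: 0.0209
grasp_force: 40.0
[0.53586963 0.04309283 0.23109718] tip [0.59087654 0.03740799 0.19409718] 270 204 hole (np.float64(268.14328152836276), np.float64(220.39487265522197))
u0 234
180  82  85  83  83  86  87  86  84  87 119 145 147 112  98  76  66  66  67  67  68  49  50  46  65
182  84  85  85  83  84  86  86  85  88  87 103 145 120 113 109  80  66  67  70  62  53  50  49  64
184  83  82  83  83  83  84  82  82  84  85  85  98 120 111 111 100  69  70  66  60  51  53  52  72
186  82  81  81  84  85  88  85  85  84  84  82  82  89 113 109 109  72  68  62  60  48  53  50  79
188  81  81  85  83  83  83  84  86  86  82  85  87 103 112 106  88  67  65  64  65  55  51  87 119
190  83  84  83  83  83  81  83  84  83  86  83 106 110 109 103  70  62  65  68  69  65  71 144 148
192  84  82  83  84  84  83  86  82  86  87  86 111 109 108  89  62  61  85  83  66  68 120 146 147
194  82  83  85  86  81  84  84  84  87  87  90 112  99  90  64  59  52  88 132 122 137 145 145 146
1
[... 1498 characters left out ...]

226  83  83  84  86  84  87 108  63  90 106 108 106 104  67  67  69  66  72  72  75  76  81 108 121
228  85  85  84  84  82  93 107  55  55  82 106 106 108  78  65  68  65  74  78  76  78  72 109 122
230  83  82  84  84  85 101  96  54  54  52  69 101 108  94  67  67  68  76  77  74  79  76 109 127
232  82  84  84  84  83 100  98  57  50  51  56  62  92 106  66  69  69  77  79  78  80  79 113 122
234  85  81  83  81  79  67 100  64  55  52  54  52  55  87  65  67  71  72  65  85  84  94 113 125
236  84  83  82  81  79  57  63  55  57  50  53  51  52  56  60  65  68  66  49  59  83 104 115 124
238  81  81  82  85  82  72  54  52  56  60  51  49  53  66  60  64  73  55  51  52  55 103 115 119
```

```bash

python3 -m creep '[{"tx":0,"ty":0,"tz":-12,"spin":0,"gripper":0},{"tx":0,"ty":0,"tz":-12,"spin":0,"gripper":0},{"tx":0,"ty":0,"tz":-12,"spin":0,"gripper":0},{"tx":0,"ty":0,"tz":0,"spin":0,"gripper":0},{"tx":0,"ty":0,"tz":0,"spin":0,"gripper":0}]' 20
python3 -m creep '[{"tx":2.5,"ty":-0.3,"tz":-4.3,"spin":0,"gripper":0},{"tx":2.5,"ty":-0.3,"tz":-4.3,"spin":0,"gripper":0},{"tx":2.5,"ty":-0.3,"tz":-4.3,"spin":0,"gripper":0},{"tx":0,"ty":0,"tz":0,"spin":0,"gripper":0}]' 20
python3 -m creep '[{"tx":2.5,"ty":-0.3,"tz":-4.3,"spin":0,"gripper":0},{"tx":2.5,"ty":-0.3,"tz":-4.3,"spin":0,"gripper":0},{"tx":0,"ty":0,"tz":0,"spin":0,"gripper":0}]' 20
```

```text
t: 18.28
ee_pos: [0.5358, 0.0432, 0.1956]
tool_rot: [0.051, 0.999, 0.0, -0.0]
ft_force: [-0.1, 0.8, -2.0]
width: 0.0222
grasp_force: 20.0
t: 18.62
ee_pos: [0.5435, 0.0415, 0.1819]
tool_rot: [0.052, 0.999, -0.0, -0.0]
ft_force: [-0.0, 0.2, -2.8]
width: 0.0214
grasp_force: 20.0
t: 18.87
ee_pos: [0.5478, 0.041, 0.1725]
tool_rot: [0.052, 0.999, -0.0, -0.001]
ft_force: [-0.2, 1.4, -3.6]
width: 0.0212
grasp_force: 20.0
```

```bash

python3 -m creep '[{"tx":2.5,"ty":-0.3,"tz":-4.3,"spin":0,"gripper":0},{"tx":2.5,"ty":-0.2,"tz":-4.3,"spin":0,"gripper":0},{"tx":2.5,"ty":-0.3,"tz":-4.3,"spin":0,"gripper":0},{"tx":0,"ty":0,"tz":0,"spin":0,"gripper":0}]' 20
python3 -m creep '[{"tx":2.5,"ty":-0.2,"tz":-4.3,"spin":0,"gripper":0},{"tx":2.5,"ty":-0.3,"tz":-4.3,"spin":0,"gripper":0},{"tx":0,"ty":0,"tz":0,"spin":0,"gripper":0}]' 20
```

```text
t: 19.2
ee_pos: [0.5559, 0.0401, 0.1598]
tool_rot: [0.052, 0.999, -0.0, -0.0]
ft_force: [-0.1, 1.9, -4.7]
width: 0.0212
grasp_force: 20.0
t: 19.45
ee_pos: [0.5611, 0.0395, 0.1515]
tool_rot: [0.052, 0.999, -0.0, -0.0]
ft_force: [-1.0, 2.2, -5.3]
width: 0.0213
grasp_force: 20.0
```

```bash

python3 -m creep '[{"tx":2.5,"ty":-0.2,"tz":-4.3,"spin":0,"gripper":0},{"tx":2.5,"ty":-0.3,"tz":-4.3,"spin":0,"gripper":0},{"tx":2.5,"ty":-0.2,"tz":-4.3,"spin":0,"gripper":0},{"tx":0,"ty":0,"tz":0,"spin":0,"gripper":0}]' 20
python3 -m creep '[{"tx":1.5,"ty":-0.2,"tz":-2.6,"spin":0,"gripper":0},{"tx":1.5,"ty":-0.2,"tz":-2.6,"spin":0,"gripper":0},{"tx":0,"ty":0,"tz":0,"spin":0,"gripper":0}]' 20
```

```text
t: 19.78
ee_pos: [0.5686, 0.0386, 0.1385]
tool_rot: [0.052, 0.999, -0.0, -0.0]
ft_force: [-1.0, 1.9, -4.2]
width: 0.0217
grasp_force: 20.0
t: 20.03
ee_pos: [0.5715, 0.0383, 0.1338]
tool_rot: [0.052, 0.999, -0.0, -0.0]
ft_force: [-0.8, 2.5, -3.7]
width: 0.0217
grasp_force: 20.0
```

```bash

python3 -m creep '[{"tx":1,"ty":-0.1,"tz":-1.7,"spin":0,"gripper":0},{"tx":1,"ty":-0.1,"tz":-1.7,"spin":0,"gripper":0},{"tx":0,"ty":0,"tz":0,"spin":0,"gripper":0}]' 20
python3 -m creep '[{"tx":1,"ty":-0.1,"tz":-1.7,"spin":0,"gripper":0},{"tx":1,"ty":-0.1,"tz":-1.7,"spin":0,"gripper":0},{"tx":0,"ty":0,"tz":0,"spin":0,"gripper":0}]' 20
```

```text
t: 20.28
ee_pos: [0.5735, 0.0382, 0.1307]
tool_rot: [0.052, 0.999, -0.0, 0.0]
ft_force: [-0.8, 1.1, -3.8]
width: 0.0217
grasp_force: 20.0
t: 20.53
ee_pos: [0.5756, 0.0383, 0.1292]
tool_rot: [0.052, 0.999, 0.0, 0.0]
ft_force: [-7.2, 1.7, 9.1]
width: 0.0213
grasp_force: 20.0
```

```bash

python3 -m creep '[{"tx":0.5,"ty":0,"tz":-1,"spin":0,"gripper":0},{"tx":0.5,"ty":0,"tz":-1,"spin":0,"gripper":0},{"tx":0,"ty":0,"tz":0,"spin":0,"gripper":0}]' 20
python3 -m creep '[{"tx":0,"ty":0,"tz":0,"spin":0,"gripper":0.5},{"tx":0,"ty":0,"tz":0,"spin":0,"gripper":0.5},{"tx":0,"ty":0,"tz":0,"spin":0,"gripper":0.5},{"tx":0,"ty":0,"tz":0,"spin":0,"gripper":0.5},{"tx":0,"ty":0,"tz":0,"spin":0,"gripper":0.5}]' 20
```

```text
t: 20.78
ee_pos: [0.576, 0.0383, 0.1288]
tool_rot: [0.052, 0.999, 0.001, -0.0]
ft_force: [-13.9, 1.5, 20.6]
width: 0.0215
grasp_force: 20.0
t: 21.2
ee_pos: [0.5768, 0.0377, 0.1254]
tool_rot: [0.052, 0.999, -0.0, 0.0]
ft_force: [0.5, -0.4, 0.0]
width: 0.0461
grasp_force: 0.0
```

```bash

python3 -m creep '[{"tx":0,"ty":0,"tz":20,"spin":0,"gripper":0.5},{"tx":0,"ty":0,"tz":40,"spin":0,"gripper":0.5},{"tx":0,"ty":0,"tz":40,"spin":0,"gripper":0.5},{"tx":10,"ty":-5,"tz":40,"spin":0,"gripper":0},{"tx":20,"ty":-5,"tz":20,"spin":0,"gripper":0},{"tx":0,"ty":0,"tz":0,"spin":0,"gripper":0},{"tx":0,"ty":0,"tz":0,"spin":0,"gripper":0},{"tx":0,"ty":0,"tz":0,"spin":0,"gripper":0}]'
python3 w.py w11
python3 - <<'E'
from l import *
c=pickle.load(open('w11.pkl','rb'));n=M.apply([0,0,1])
for off in(0,5,45): print(off,proj(c,h+n*off/1e3))
u,v=map(int,proj(c,h+n*.02));G=cv2.cvtColor(c['color'],cv2.COLOR_RGB2GRAY);print('u0',u-42)
for y in range(v-42,v+42,3): print(y,' '.join('%3d'%k for k in G[y,u-42:u+42:3]))
P=h+M.apply(np.array([-70.7,43.5,33])/1e3);print('peg',P,proj(c,P))
E
```

```text
t: 21.87
ee_pos: [0.6053, 0.0281, 0.2839]
tool_rot: [0.052, 0.999, -0.0, -0.001]
ft_force: [-0.1, 0.0, -0.5]
width: 0.0148
grasp_force: 0.0
21.8667 [0.6053 0.0281 0.2839] [0.532 0.035 0.483]
0 (np.float64(288.8431095853399), np.float64(185.04216283550434))
5 (np.float64(288.94636282189106), np.float64(183.45409679126652))
45 (np.float64(289.884576205375), np.float64(168.95356721674509))
u0 247
136 119 120 122 121 111 111 108 108 108 108 110  66  67  68  67  66  67  65  75  76  77  76  78  74  67  70  69  84
139 121 119 121 121 110 109 108 108 108 108 108  66  69  67  67  66  66  65  75  76  78  78  78  75  68  68  70  80
142 121 119 119 120 109 108 108 107 108 107 107  64  66  67  67  65  65  64  64  76  75  77  76  76  69  67  68  70
145 122 121 122 122 108 109 109 108 108 107 108  64  66  66  64  67  64  66  65  75  75  76  76  77  67  68  68  70
148 109 110 110 108 107 107 107 106 110  63  66  66  67  67  65  64  65  65  65  76  74  75  75  75  77  67  68  70
151 109 109 108 108 108 107 106 106  62  66  65  66  65  65  65  65  65  65  65  75  75  74  75  74  76  66  68  67
154 111
[... 1946 characters left out ...]
85  78  77  76  78
205  77 123 120 122 121 106  97  97  96  94  96  96  97  96  93  95  93  94  94  95  94  95  95  87  78  75  77  78
208  71 119 119 121 121 100  87  86  87  85  86  86  85  85  86  87  86  86  85  85  86  85  86  79  75  80  78  78
211 118 121 119 119 118 119  97  97  95  96  96  97  94  95  95  95  94  95  95  96  94  94  87  78  78  76  78  77
214 120 119 120 119 120 119  92  95  92  93  91  93  93  91  91  95  95  96  96  94  95  96  88  77  75  77  77  73
217 118 117 118 119 119 120 121 122 121 122 121 122  99  75  74  76  74  75  74  75  74 106 121 122 122 123 120 121
peg [0.52325653 0.08756129 0.14182884] (np.float64(330.557884685646), np.float64(111.27704525720883))
```

```bash
cat > karc.py <<'E'
from l import *
print('pegtop local',M.inv().apply(np.array([.5182,.0882,.1512])-h)*1e3)
prev=None
for th,ex in [(.377,12)]+[(t,0) for t in np.arange(.377,1.72,.133)]:
    d=6+18*abs(np.cos(th))+10*np.sin(th)+ex
    a=-24-50*np.cos(th)-d*np.sin(th); b=62-50*np.sin(th)+d*np.cos(th)
    p=h+M.apply(np.array([a,b,40])/1e3)-[0,0,.021+.028]
    print(round(th,2),p.round(4),'' if prev is None else ((p-prev)*1e3).round(1));prev=p
E
python3 karc.py
```

```text
pegtop local [-70.42716632  43.61541947  43.66336483]
0.38 [0.5115 0.1248 0.0919] 
0.38 [0.5141 0.1133 0.0941] [  2.7 -11.5   2.2]
0.51 [0.513  0.106  0.0939] [-1.1 -7.3 -0.2]
0.64 [0.5129 0.0983 0.0943] [-0.1 -7.7  0.4]
0.78 [0.5139 0.0905 0.0953] [ 1.  -7.9  1. ]
0.91 [0.516  0.0827 0.097 ] [ 2.1 -7.8  1.7]
1.04 [0.5193 0.0752 0.0994] [ 3.3 -7.5  2.4]
1.18 [0.5238 0.0683 0.1024] [ 4.5 -6.9  3. ]
1.31 [0.5294 0.0623 0.1059] [ 5.6 -6.   3.6]
1.44 [0.5359 0.0574 0.11  ] [ 6.5 -4.9  4. ]
1.57 [0.5431 0.0538 0.1143] [ 7.2 -3.6  4.3]
1.71 [0.5467 0.0514 0.1165] [ 3.7 -2.4  2.3]
```

```bash

python3 -m creep '[{"tx":-24,"ty":24,"tz":-10,"spin":0,"gripper":0},{"tx":-24,"ty":24,"tz":-10,"spin":0,"gripper":0},{"tx":-24,"ty":24,"tz":-10,"spin":0,"gripper":0},{"tx":-22,"ty":25,"tz":-20,"spin":0,"gripper":0},{"tx":0,"ty":0,"tz":-40,"spin":0,"gripper":0},{"tx":0,"ty":0,"tz":-40,"spin":0,"gripper":0},{"tx":0,"ty":0,"tz":-40,"spin":0,"gripper":0},{"tx":0,"ty":0,"tz":-22,"spin":0,"gripper":0},{"tx":0,"ty":0,"tz":0,"spin":0,"gripper":0},{"tx":0,"ty":0,"tz":0,"spin":0,"gripper":0}]'
python3 -m creep '[{"tx":1.3,"ty":-6,"tz":1,"spin":0,"gripper":0},{"tx":1.3,"ty":-6,"tz":1,"spin":0,"gripper":0},{"tx":-1,"ty":-7,"tz":0,"spin":0,"gripper":0},{"tx":0,"ty":-8,"tz":0,"spin":0,"gripper":0}]'
```

```text
t: 22.75
ee_pos: [0.5105, 0.1246, 0.092]
tool_rot: [0.052, 0.999, -0.001, -0.002]
ft_force: [0.5, -0.3, 0.5]
width: 0.0003
grasp_force: 0.0
t: 23.08
ee_pos: [0.5174, 0.0996, 0.0982]
tool_rot: [0.052, 0.999, 0.002, 0.004]
ft_force: [4.3, 6.5, 5.4]
width: 0.0006
grasp_force: 4.0
```

```bash

python3 -m creep '[{"tx":1,"ty":-8,"tz":4,"spin":0,"gripper":0},{"tx":2,"ty":-8,"tz":2,"spin":0,"gripper":0},{"tx":3,"ty":-8,"tz":2.4,"spin":0,"gripper":0}]'
python3 -m creep '[{"tx":4.5,"ty":-7,"tz":3,"spin":0,"gripper":0},{"tx":5.6,"ty":-6,"tz":3.6,"spin":0,"gripper":0},{"tx":6.5,"ty":-5,"tz":4,"spin":0,"gripper":0}]'
```

```text
t: 23.33
ee_pos: [0.5194, 0.0739, 0.1049]
tool_rot: [0.052, 0.999, 0.001, -0.0]
ft_force: [-2.6, 2.1, 0.9]
width: 0.0004
grasp_force: 1.3
t: 23.58
ee_pos: [0.5361, 0.0552, 0.1146]
tool_rot: [0.052, 0.999, 0.0, -0.001]
ft_force: [-2.6, 3.5, 0.9]
width: 0.0004
grasp_force: 1.8
```

```bash

python3 -m creep '[{"tx":6,"ty":-3,"tz":3.5,"spin":0,"gripper":0},{"tx":0,"ty":0,"tz":0,"spin":0,"gripper":0}]'
python3 -m creep '[{"tx":3,"ty":0,"tz":1.7,"spin":0,"gripper":0},{"tx":2,"ty":0,"tz":1.2,"spin":0,"gripper":0},{"tx":0,"ty":0,"tz":0,"spin":0,"gripper":0}]'
```

```text
t: 23.75
ee_pos: [0.5389, 0.0533, 0.1166]
tool_rot: [0.052, 0.999, 0.0, -0.005]
ft_force: [-9.9, 5.6, 1.2]
width: 0.0004
grasp_force: 5.1
t: 24.0
ee_pos: [0.5389, 0.0533, 0.117]
tool_rot: [0.051, 0.999, -0.001, -0.01]
ft_force: [-17.1, 4.2, -4.8]
width: 0.0004
grasp_force: 8.4
```

```bash

python3 -m creep '[{"tx":-25,"ty":0,"tz":0,"spin":0,"gripper":0},{"tx":-10,"ty":0,"tz":30,"spin":0,"gripper":0},{"tx":0,"ty":0,"tz":40,"spin":0,"gripper":0},{"tx":20,"ty":0,"tz":40,"spin":0,"gripper":0},{"tx":40,"ty":-5,"tz":40,"spin":0,"gripper":0},{"tx":38,"ty":-5,"tz":10,"spin":0,"gripper":0},{"tx":0,"ty":0,"tz":0,"spin":0,"gripper":0},{"tx":0,"ty":0,"tz":0,"spin":0,"gripper":0}]'
python3 w.py w12
python3 - <<'E'
from l import *
c=pickle.load(open('w12.pkl','rb'));n=M.apply([0,0,1])
f=lambda a,b,z:np.round(proj(c,h+M.apply(np.array([a,b,z])/1e3)),1)
print('pegtop closed',f(-24,12,44),'at 1.45',f(-24-50*np.cos(1.45),62-50*np.sin(1.45),44),'post top',f(-24,62,21),'bar end',f(-24,-23,14),'knob top',f(0,0,45),'flange',f(0,0,5),'lever tip',f(0,-200,-11),'bar edges',f(-34,40,14),f(-14,40,14))
u,v=map(int,f(-24,20,30));G=cv2.cvtColor(c['color'],cv2.COLOR_RGB2GRAY);print('u0',u-66)
for y in range(v-36,v+54,3): print(y,' '.join('%3d'%k for k in G[y,u-66:u+66:4]))
E
```

```text
t: 24.67
ee_pos: [0.6008, 0.0425, 0.2677]
tool_rot: [0.053, 0.999, -0.001, 0.001]
ft_force: [-1.3, 0.7, -0.6]
width: 0.0002
grasp_force: 0.0
24.6667 [0.6008 0.0425 0.2677] [0.526 0.05  0.467]
pegtop closed [287.9 153.3] at 1.45 [288.3 147.3] post top [338.8 163.5] bar end [252.  166.1] knob top [274.4 177.9] flange [275.3 191.8] lever tip [103.  198.4] bar edges [315.4 156.7] [316.1 175.4]
u0 230
123 192 185 175 171 164 145 152 151 112 157 157 106 131  89  91  89  89  92  92  93  93  99  95 101  98 100 106 101 200 208 186 221 215
126 194 194 194 192 179 168 167 167 167 167 166 166  80  87  86 109 111  84 109  86  87  87 111 111 112 112 114 112 198 198 193 181 222
129 197 195 194 194 168 167 167 166 166 165 165 164  94  85  85 107 107 107 109  83  85  86 112 110 113 113 113 114 198 198 198 182 221
132 173 178 173 174 172 172 171 169 168 169 168 166 140  87  87  85  85  85  85  85  86  86  88  88  87  94  99  92 137 184 196 184 218
135 171 173 171 170 172 171 169 168 172 168 168 170 140  86  87  87  85  85  87  85  85  85  86  87  87  89  91  90 129 169 171 170 220
138  81  91  94  94 
[... 2679 characters left out ...]
  82  83  84  87  87
198  97  97  98 163 159 151 150  96  97  98  92  84  88  96  97  97  88  94  93  75  76  77  75  78  86  84  79  80  83  83  84  87  88
201 102 101 101 167 159 158 136  98  96  98  98  97  97  98  96  96  94  94  95  76  77  75  75  75  77  78  79  81  83  85  85  87  89
204 101 100  99 164 157 152 130  86  96  97  97  97  98  97  97  88  92  91  92  76  74  75  77  77  78  80  80  81  81  85  85  87  90
207  90  88  89 127 114 155 132  95  86  97  98  97  96  97  93  94  95  93  96  75  74  76  77  79  79  78  80  81  81  84  84  83  87
210 121 120 120 120 118 156 159  96  97  91  91 102  95  87  93  94  94  94  95  76  78  75  76  77  77  79  81  81  82  84  86  83 126
```

```bash
python3 -c "
from bench import job_done
print(job_done())"
```

```text
the job is handed in; nothing more can be done
None
```

The job is handed in at about 25 s of the 72 s allowed: the last wrist images put the pin's flange home in the fork and the keeper at about 1.54 rad at its stop; the lever measured closed just before the pin went in and was not re-measured afterwards, and no verdict came back.

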